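# Press the cap strips home on a stopped plate shaker

## Task

Stop the plate shaker by pushing its red mushroom button fully in, then take the sealing paddle and, in one unbroken stroke starting at the end with the red mark, press all six blue cap strips fully home on the sloping plate; keep the paddle's sole flat on the strips and press steadily and never over 45 N, touching the plate with the paddle only. Stand the paddle upright back in its tray and let go of it, then twist the mushroom clockwise until it has come back up. Leave everything else where it stands.

Things in the scene. Friction and masses are not known exactly. Their poses are not given: they have to be found in the camera images.
- shaker: Plate shaker, fixed: white base 230 x 250 x 56 mm with a sloping deck. Origin at the centre of its underside, x away from the robot. On the deck's centre a white well plate (86 x 128 mm) is clamped, rigid, on packing of unknown thickness, 0 to 8 mm: along deck z the tops of the cap strips stand at 20 mm + packing when proud, 16 mm + packing when home (plate frame 2 mm lower).
- deck: Dark steel deck, 125 (x) x 176 mm (y), fixed on the shaker, sloped 30 degrees, its face turned up and towards the robot. Origin at the centre of its upper face, 125 mm above the table; x runs up the slope, y level to the left as seen from the robot, z normal to the slope. A red bar on the deck at its +y end marks where the stroke starts.
- paddle: Sealing paddle, rigid, 0.25 kg, 112 mm tall, upright in the tray. White head 80 mm long (x), 46 wide (y), 25 high; flat sole 16 mm wide with 25 degree bevels rising 7 mm along both long sides. Orange handle 40 (x) x 28 mm (y) above the head's centre up to 112 mm; grip it across the 28 mm, best 85 mm above the sole. Origin at the centre of the sole, z up the handle. Either way round will do.
- tray: Aluminium parking tray of the paddle, fixed, 130 x 100 mm outside, walls 5 mm thick and 20 mm high, floor 5 mm. Origin at the centre of its underside; the paddle's long side lies along its x (130 mm).
- stopbox: Yellow stop box, fixed, 100 x 100 x 60 mm, with a red mushroom button on its top centre. Origin at the centre of its underside.
- stop_top (a point): Centre of the top of the red mushroom head (round, 40 mm across, 24 mm thick, on a slim neck). 110 mm above the table when released, 104 mm when pushed in. Pushing takes 5 N at first, 7.5 N at the end of its 6 mm travel; it stays in when let go. Twisting it clockwise (seen from above) screws it back up, 6 mm per radian.
- stop_twist (a joint): Twist of the mushroom head in rad, 0 at the start, growing clockwise seen from above, end stop at 1.05; turns with light friction and stays where it is left. Seen by a white bar on its top.
- cap1 (a joint): How far cap strip 1 of 6 is pushed in (m): 0 fully proud (starts between 0 and 0.001), 0.004 fully home. A blue strip (dark and light blue alternate) 74 mm long along deck x and 17 mm wide, its middle at deck y = +45 mm. Sinks straight along deck -z under about 5 N and stays.
- cap2 (a joint): How far cap strip 2 of 6 is pushed in (m): 0 fully proud (starts between 0 and 0.001), 0.004 fully home. A blue strip (dark and light blue alternate) 74 mm long along deck x and 17 mm wide, its middle at deck y = +27 mm. Sinks straight along deck -z under about 5 N and stays.
- cap3 (a joint): How far cap strip 3 of 6 is pushed in (m): 0 fully proud (starts between 0 and 0.001), 0.004 fully home. A blue strip (dark and light blue alternate) 74 mm long along deck x and 17 mm wide, its middle at deck y = +9 mm. Sinks straight along deck -z under about 5 N and stays.
- cap4 (a joint): How far cap strip 4 of 6 is pushed in (m): 0 fully proud (starts between 0 and 0.001), 0.004 fully home. A blue strip (dark and light blue alternate) 74 mm long along deck x and 17 mm wide, its middle at deck y = -9 mm. Sinks straight along deck -z under about 5 N and stays.
- cap5 (a joint): How far cap strip 5 of 6 is pushed in (m): 0 fully proud (starts between 0 and 0.001), 0.004 fully home. A blue strip (dark and light blue alternate) 74 mm long along deck x and 17 mm wide, its middle at deck y = -27 mm. Sinks straight along deck -z under about 5 N and stays.
- cap6 (a joint): How far cap strip 6 of 6 is pushed in (m): 0 fully proud (starts between 0 and 0.001), 0.004 fully home. A blue strip (dark and light blue alternate) 74 mm long along deck x and 17 mm wide, its middle at deck y = -45 mm. Sinks straight along deck -z under about 5 N and stays.
- bottle: Bystander, loose: amber bottle, 60 mm across, 150 mm tall. Origin at the centre of its underside.
- tipbox: Bystander, loose: green tip box 120 x 85 x 55 mm. Origin at the centre of its underside.
- jar: Bystander, loose: clear jar, 56 mm across, 70 mm tall. Origin at the centre of its underside.
- slidebox: Bystander, loose: open wooden slide box 100 x 80 x 35 mm. Origin at the centre of its underside.
- beaker: Bystander, loose: white beaker, 66 mm across, 85 mm tall. Origin at the centre of its underside.
- petri: Bystander, loose: stack of clear dishes, 60 mm across, 30 mm tall. Origin at the centre of its underside.
Things that resemble listed ones, but are neither listed nor needed, are in the scene too. There is more than one size of the stopbox; the job needs the smallest.

How it is judged:
By the outcome, as a careful person would: the job done as asked, in the order asked, and still so for the second after the job is handed in, with the robot touching nothing.
It also fails if it takes over 72 s, if anything falls off the work surface, if the arm or the gripper's body presses on something with over 40 N, if the wrist force passes 120 N, or if a joint passes its speed limit or range.

## Robot

A 6-joint arm with a two-finger parallel gripper is mounted at the origin on the work surface. World frame = base frame: x ahead of the robot, y to its left, z up, the work surface at z = 0. Lengths are in m, angles in rad, forces in N, time in s.
With the tool pointing down it reaches from about 0.35 to 0.775 m from the base axis. Payload 7.3 kg.
Tool frame: the origin (TCP) lies on the centre line of the jaws, within the pads' length; the fingertips stand 25 mm ahead of it and the grasp point (between the pads) lies 6 mm ahead of it; z points along the fingers, y is the line along which they close (so a half turn about z gives the same grasp; the last joint's range is limited). The gripper opens to 92 mm and grips with 3 to 60 N. Pads are 19 mm wide; open, the fingers measure 130 mm over their backs; the gripper's body (75 mm by 190 mm) begins 47 mm behind the grasp point.
Start: joints at [-1.322, 0.342, 1.524, -0, 1.275, -0.146], TCP at [0.202, -0.485, 0.252] pointing down, gripper open.
Joint ranges: [-2.53, 2.53], [-0.77, 2.02], [0.04, 2.7], [-1, 4.14], [0.28, 2.66], [-3.11, 3.11]. Speed limits (rad/s): [2.57, 2.57, 3.14, 3.14, 3.14, 3.14].

## Interface

Orientations are given as [roll, pitch, yaw] about the fixed x, y, z axes, in that order (R = Rz(yaw) Ry(pitch) Rx(roll)).
In Python, from cell import status, read_camera, camera_info, ticket, models gives the robot as it stands.
- The arm moves only by the tool send_rows, never from a script. Its argument "plan" is a list of rows, each an object with "offset": the shift along the tool's x, y, z in mm, a list of three; "yaw": the turn about the tool's z in rad. In form: [{"offset": [dx, dy, dz], "yaw": yaw}, ...]. A call has 1 to 20 rows; each row shifts and turns the commanded pose from where the row before left it, along the tool's axes as they then stand; what a row does not reach is not made up. A row lasts 1/10 s, in which the tool goes at most 50 mm and 8.59 degrees, less where a joint would pass 70% of its speed; a pose out of reach is approached as far as the arm can. A call is refused whole if a number of a shift passes 50 or a number of a turn 0.15, either way. A call with a gripper value outside its range is refused whole. "hand" is the closure, from 0 (fully open) to 1 (shut), set as the call begins (left out, the last holds). The fingers move at their own pace and stop on an object; "squeeze" is the grip in N (left out, the last holds). Time passes only in rows, so rows that do not move let the fingers close. It gives the time, the measured TCP pose, the force, the opening and the grip force at its end, in the units of the state.
- status.observe(): the state, without advancing time (a new reading comes with each control period).
- read_camera(name): name is "scene" or "top" or "wrist"; returns the picture (420x560x3 uint8, red, green, blue); there is no depth.
- camera_info(name): a dict with "vfov" (degrees; the focal length in pixels is half the picture's height over the tangent of half this angle, whatever the lens; pixels are square), "cx", "cy" (the principal point, pixels), "distortion" ([k1, k2, p1, p2, k3] as OpenCV has them; the pictures are not rectified), "origin" and "attitude" of the camera in the world. Camera axes: x right, y down, z forward; pixel columns grow to the right and rows downward; lengths in m; the calibration is good to about 2 mm. A picture is of the moment at which its call begins: read the wrist's pose just before it. camera_info takes no time and is no camera call; for the wrist camera it gives the pose at the moment of the call.
- ticket.hand_in(): hands the job in; it is judged then, once.
Trained networks look in the newest picture that a camera, given by its name, has taken for a name from the list of things; names that differ only in an ending like _2 or _b are one class to them, and where a whole thing is asked for, a point or a joint stands for the part that bears it (a point fixed in the world has none). Each returns a list of dicts, best first, with "conf" (0 to 1); they miss things now and then, are a little off and sometimes report something else, mostly with a low value. They report only what shows in the picture. A call takes as long as a camera call. They do not tell look-alikes from the thing itself.
- models.regions_of(camera, label): "mask" (420x560 bool, what is visible of it) and "extent" ([left, top, right, bottom] in pixels, round what is visible of it).
The state is a dict: "time": time; "qpos": joint angles; "qvel": joint speeds; "joint_efforts": joint torques, N m; "tool_pos": TCP position; "tool_rot": TCP orientation; "contact_force": force on the tool from outside, world axes, zero at the start; "torque": the same for the moment, N m; "opening": finger opening in m; "grip_force": force on a finger pad.
Only numpy, scipy, OpenCV 4.12 (cv2) and the standard library are available. Lean on these libraries where they do the work, as an engineer would, in place of code of your own. Each camera call takes 0.05 s, during which the arm holds its last target. There are 200 camera calls.

## Working session

There is one attempt and no reset: what is moved stays moved. The work goes in short steps, Python scripts to look and compute and a tool call to move; the robot and the scene stay as the last step left them, time stands still between calls to the robot, and variables do not carry over. Pictures are saved under pics/ and viewed, at most 10 in all, crops included, and the job is handed in when it is done.

Besides the shell and the picture viewer there is one more tool, called after "Call:" by a JSON object that holds its "method" and its "body". send_rows: Moves the arm, as the interface text tells. Its arguments: {"type":"object","properties":{"plan":{"type":"array"},"hand":{"type":"number"},"squeeze":{"type":"number"}},"required":["plan"]}

```bash
mkdir -p pics; ls; python3 - <<'E'
from cell import status, read_camera, camera_info
import cv2, numpy as np
print(status.observe())
for n in ("scene","top","wrist"):
    im=read_camera(n); cv2.imwrite(f"pics/{n}0.png",im[:,:,::-1]); np.save(n+"0.npy",im); print(n,camera_info(n))
E
```

```text
pics
{'time': 0.0, 'qpos': array([-1.32200822e+00,  3.42722282e-01,  1.52506108e+00, -9.99260419e-06,
        1.27543407e+00, -1.45981726e-01]), 'qvel': array([ 0.00202734,  0.00074224, -0.00063561,  0.00035188, -0.00092756,
        0.00227475]), 'joint_efforts': array([-2.56800176e-04, -4.31243527e+01, -2.44215167e+01,  7.18415016e-02,
        5.61663124e-02, -1.28603292e-04]), 'tool_pos': array([ 0.2018401 , -0.48421708,  0.25102981]), 'tool_rot': array([-3.13998377e+00, -2.26892944e-04,  3.94772571e-01]), 'contact_force': array([ 0.68256943,  0.07545691, -0.45668157]), 'torque': array([ 0.0017493 , -0.00841586, -0.01033612]), 'grip_force': 0.0, 'opening': 0.0917860439487879}
scene {'vfov': 44.08857720587557, 'cx': 275.2213091759397, 'cy': 216.64697574164887, 'distortion': array([-0.00046171,  0.        ,  0.        ,  0.        ,  0.        ]), 'origin': array([1.27496712, 0.21074313, 1.28212232]), 'attitude': array([-2.5244602 ,  0.01285305,  1.89321833])}
top {'vfov': 48.02877775514898, 'cx': 278.6301449114722, 'cy': 208.64820099520495, 'distortion': array([-0.05313893,  0.        ,  0.        ,  0.        ,  0.        ]), 'origin': array([ 0.42095372, -0.07556231,  1.44346003]), 'attitude': array([-3.09653713e+00, -1.73202748e-03, -1.56740691e+00])}
wrist {'vfov': 60.295377081671205, 'cx': 275.8012637511944, 'cy': 208.85073782556913, 'distortion': array([0.01140348, 0.        , 0.        , 0.        , 0.        ]), 'origin': array([ 0.27153123, -0.45602156,  0.38381806]), 'attitude': array([ 2.85950351e+00,  9.67278643e-04, -1.17704165e+00])}
```

View pics/top0.png

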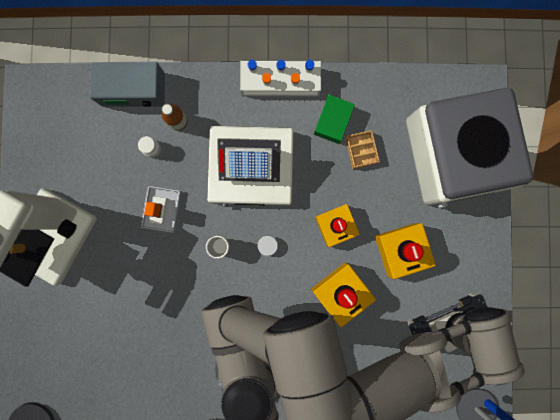

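View pics/scene0.png

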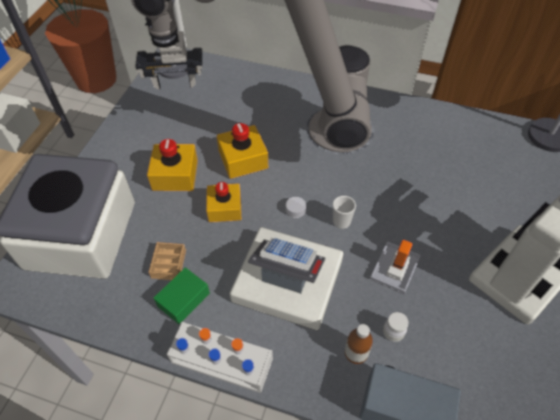

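```bash
cat > h.py <<'E'
import numpy as np, cv2
from scipy.spatial.transform import Rotation as R
from scipy.optimize import minimize
from cell import status, read_camera, camera_info, models
def project(ci,P):
    Rc=R.from_euler('xyz',ci['attitude']).as_matrix(); f=210/np.tan(np.radians(ci['vfov']/2))
    K=np.array([[f,0,ci['cx']],[0,f,ci['cy']],[0,0,1]]); p=(np.asarray(P,float)-ci['origin'])@Rc
    return cv2.projectPoints(p.reshape(-1,1,3),np.zeros(3),np.zeros(3),K,ci['distortion'])[0].reshape(-1,2)
def ray(ci,uv):
    Rc=R.from_euler('xyz',ci['attitude']).as_matrix(); f=210/np.tan(np.radians(ci['vfov']/2))
    K=np.array([[f,0,ci['cx']],[0,f,ci['cy']],[0,0,1]])
    q=cv2.undistortPoints(np.array(uv,float).reshape(-1,1,2),K,ci['distortion']).reshape(-1,2)
    return np.c_[q,np.ones(len(q))]@Rc.T
def onz(ci,uv,z):
    d=ray(ci,uv); return ci['origin']+d*((z-ci['origin'][2])/d[:,2])[:,None]
def box(c,s):
    return np.array(c)+np.array([[i,j,k] for i in(-.5,.5) for j in(-.5,.5) for k in(-.5,.5)])*np.array(s)
S=4
def render(ci,parts,x):
    T=R.from_euler('z',x[2]).as_matrix(); m=np.zeros((420*S,560*S),np.uint8)
    for P in parts:
        h=cv2.convexHull((project(ci,P@T.T+[x[0],x[1],0])*S+S/2-.5).astype(np.float32))
        cv2.fillConvexPoly(m,np.round(h*16).astype(np.int32),1,shift=4)
    return cv2.resize(m.astype(np.float32),(560,420),interpolation=cv2.INTER_AREA)
def fit(obs,parts,x0,ignore=None):
    def cost(x):
        return sum(np.abs(render(ci,parts,x)-m)[~ig].sum() for ci,m,ig in obs)
    s=np.array(x0)+np.array([[0,0,0],[.01,0,0],[0,.01,0],[0,0,.12]])
    r=minimize(cost,x0,method='Nelder-Mead',options=dict(initial_simplex=s,xatol=1e-4,fatol=.2,maxiter=200))
    return r.x,r.fun
def circ(z,r,n=24):
    a=np.linspace(0,2*np.pi,n,endpoint=False); return np.c_[r*np.cos(a),r*np.sin(a),z+0*a]
E
python3 - <<'E'
from h import *
D={}
for cam in("top","scene"):
    ci=camera_info(cam)
    for n in("stopbox","stop_top","shaker","deck","paddle","tray","cap1","cap6"):
        for i,r in enumerate(models.regions_of(cam,n)):
            if r['conf']>.25:
                e=np.array(r['extent']); D[f"{cam}_{n}_{i}"]=r['mask']
                print(cam,n,i,round(r['conf'],2),e.round().astype(int),r['mask'].sum(),onz(ci,[[e[0::2].mean(),e[1::2].mean()]],.06)[0].round(3))
np.savez("masks.npz",**D)
for cam in("top","scene"):
    im=np.load(cam+"0.npy")[:,:,::-1]; x,y=(130,110) if cam=="top" else (190,120)
    c=im[y:y+160,x:x+240]; cv2.imwrite(f"pics/crop_{cam}.png",cv2.resize(c,None,fx=3.3,fy=3.3,interpolation=cv2.INTER_CUBIC))
E
```

```text
top stopbox 0 0.94 [309 262 376 330] 2307 [ 0.228 -0.266  0.06 ]
top stopbox 1 0.79 [373 223 438 278] 2363 [ 0.362 -0.45   0.06 ]
top stopbox 2 0.71 [315 204 358 247] 1192 [ 0.434 -0.248  0.06 ]
top stop_top 0 0.79 [339 287 357 311] 318 [ 0.22  -0.282  0.06 ]
top stop_top 1 0.7 [402 242 424 264] 322 [ 0.354 -0.474  0.06 ]
top stop_top 2 0.49 [333 220 349 231] 146 [ 0.434 -0.261  0.06 ]
top shaker 0 0.83 [207 126 298 206] 6479 [0.609 0.001 0.06 ]
top deck 0 0.38 [243 150 250 177] 144 [0.616 0.017 0.06 ]
top deck 1 0.34 [316 205 361 247] 1204 [ 0.432 -0.254  0.06 ]
top paddle 0 0.67 [144 195 167 225] 492 [0.477 0.285 0.06 ]
top paddle 1 0.56 [161 105 184 128] 475 [0.757 0.239 0.06 ]
top tray 0 0.91 [141 183 181 231] 953 [0.487 0.27  0.06 ]
top tray 1 0.64 [259 234 279 255] 312 [ 0.378 -0.05   0.06 ]
top cap1 0 0.66 [248 149 254 176] 209 [0.621 0.003 0.06 ]
top cap1 1 0.61 [244 152 248 178] 145 [0.613 0.021 0.06 ]
top cap1 2 0.61 [260 152 267 177] 154 [ 0.613 -0.033  0.06 ]
top cap1 3 0.51 [256 150 262 177] 135 [ 0.615 -0.018  0.06 ]
top cap1 4 0.47 [236 151 241 174] 173 [0.619 0.041 0.
[... 1034 characters left out ...]
 413 280] 588 [0.493 0.29  0.06 ]
scene tray 0 0.81 [371 240 422 294] 1061 [0.514 0.285 0.06 ]
scene cap1 0 0.68 [294 246 305 260] 79 [0.554 0.023 0.06 ]
scene cap1 1 0.62 [289 244 298 260] 103 [0.555 0.007 0.06 ]
scene cap1 2 0.46 [301 245 317 262] 118 [0.546 0.049 0.06 ]
scene cap1 3 0.46 [274 240 285 254] 80 [ 0.551 -0.035  0.06 ]
scene cap1 4 0.44 [265 235 281 254] 93 [ 0.549 -0.055  0.06 ]
scene cap6 0 0.68 [294 246 305 260] 79 [0.554 0.023 0.06 ]
scene cap6 1 0.62 [289 244 298 260] 103 [0.555 0.007 0.06 ]
scene cap6 2 0.46 [301 245 317 262] 118 [0.546 0.049 0.06 ]
scene cap6 3 0.46 [274 240 285 254] 80 [ 0.551 -0.035  0.06 ]
scene cap6 4 0.44 [265 235 281 254] 93 [ 0.549 -0.055  0.06 ]
```

View pics/crop_top.png

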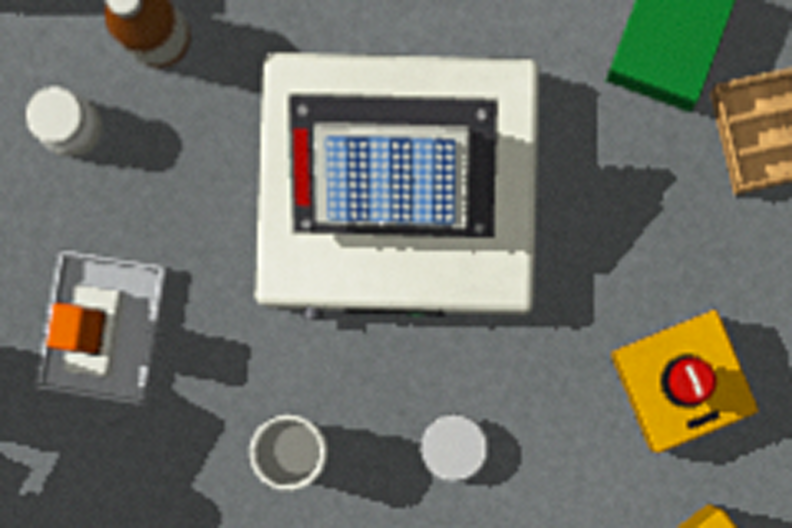

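```bash
cat > m.py <<'E'
from h import *
def hsvmask(im,lo,hi,win):
    h=cv2.cvtColor(im,cv2.COLOR_RGB2HSV); m=cv2.inRange(h,lo,hi)>0
    k=np.zeros_like(m); k[win[1]:win[3],win[0]:win[2]]=1; return m&k
no=np.zeros((420,560),bool)
def full(ci,m): return (ci,m.astype(np.float32),no)
E
python3 - <<'E'
from m import *
C={c:camera_info(c) for c in("top","scene")}; I={c:np.load(c+"0.npy") for c in C}; D=np.load("masks.npz")
W=dict(top=dict(btn=(310,200,365,250),hand=(138,190,182,232),blue=(215,140,282,185)),scene=dict(btn=(200,175,245,225),hand=(380,232,420,285),blue=(255,230,320,270)))
def get(k,lo,hi): return [full(C[c],hsvmask(I[c],lo,hi,W[c][k])) for c in C]
yel=[full(C["top"],D["top_stopbox_2"]),full(C["scene"],D["scene_stopbox_2"])]
print("box",fit(yel,[box((0,0,.03),(.1,.1,.06)),np.r_[circ(.086,.02),circ(.11,.02)]],[.44,-.25,.4]))
red=get("btn",(0,150,60),(4,255,255)); 
for r in red: print(r[1].sum())
print("red",fit(red,[np.r_[circ(.086,.02),circ(.11,.02)]],[.44,-.25,0]))
for r in red: print(fit([r],[np.r_[circ(.086,.02),circ(.11,.02)]],[.44,-.25,0]))
org=get("hand",(5,150,60),(20,255,255))
print("handle",[r[1].sum() for r in org],fit(org,[box((0,0,.0735),(.04,.028,.087))],[.49,.28,0]))
for r in org: print(fit([r],[box((0,0,.0735),(.04,.028,.087))],[.49,.28,0]))
print("tray",fit([full(C["top"],D["top_tray_0"]|D["top_paddle_0"]),full(C["scene"],D["scene_tray_0"]|D["scene_paddle_0"])],[box((0,0,.01),(.13,.1,.02)),box((0,0,.0735),(.04,.028,.087))],[.49,.28,0]))
b=get("blue",(95,60,40),(130,255,255)); print([r[1].sum() for r in b])
b=[(ci,cv2.morphologyEx(m,cv2.MORPH_CLOSE,np.ones((5,5))),n) for ci,m,n in b]
T=R.from_euler('y',-30,degrees=True).as_matrix()
for h in (.016,.02,.024,.028):
    P=[box((0,0,h-.002),(.074,.107,.004))@T.T+[0,0,.125]]
    print(h,fit(b,P,[.61,0,0]))
E
```

```text
box (array([ 0.4356612 , -0.25079585,  0.40568277]), np.float64(165.0625))
121.0
115.0
red (array([ 0.43667256, -0.25024244,  0.04182583]), np.float64(128.8125))
(array([ 0.43621191, -0.25075809,  0.06326029]), np.float64(52.0))
(array([ 0.43613394, -0.24882905,  0.116433  ]), np.float64(75.875))
handle [np.float32(203.0), np.float32(259.0)] (array([ 0.48019723,  0.29149113, -0.100924  ]), np.float64(131.6875))
(array([ 0.48045601,  0.29133201, -0.12257432]), np.float64(50.1875))
(array([ 0.47462976,  0.29166522, -0.10347123]), np.float64(79.4375))
tray (array([ 0.48422862,  0.28349063, -0.15432524]), np.float64(190.6875))
[np.float32(687.0), np.float32(460.0)]
0.016 (array([ 0.60996177,  0.00776001, -0.03027444]), np.float64(161.1875))
0.02 (array([ 0.61214744,  0.00772505, -0.02438186]), np.float64(139.0625))
0.024 (array([ 0.61383707,  0.00723731, -0.02409035]), np.float64(136.5))
0.028 (array([ 0.6159538 ,  0.00729689, -0.02421853]), np.float64(158.5625))
```

```bash
cat > go.py <<'E'
import sys; from h import *
def go(x,y,z,yaw=None):
    s=status.observe(); Rt=R.from_euler('xyz',s['tool_rot']).as_matrix()
    d=Rt.T@(np.array([x,y,z])-s['tool_pos'])*1000
    dy=None if yaw is None else ((s['tool_rot'][2]-yaw+np.pi/2)%np.pi-np.pi/2)
    print("t",round(s['time'],2),"delta mm",d.round(1),"yaw",dy,"rot",s['tool_rot'].round(4),"q6",s['qpos'][5].round(2))
if __name__=="__main__": go(*map(float,sys.argv[1:]))
E
python3 go.py .436 -.2505 .15
```

```text
t 0.95 delta mm [ 306.1 -126.1  101.8] yaw None rot [3.1415 0.     0.3948] q6 -0.15
```

Call:
{"method": "send_rows", "body": {"plan": [{"offset": [30, -12.6, 0]}, {"offset": [30, -12.6, 0]}, {"offset": [30, -12.6, 0]}, {"offset": [30, -12.6, 0]}, {"offset": [30, -12.6, 0]}, {"offset": [30, -12.6, 0]}, {"offset": [30, -12.6, 0]}, {"offset": [30, -12.6, 0]}, {"offset": [30, -12.6, 0]}, {"offset": [30, -12.6, 0]}, {"offset": [6, 0, 30]}, {"offset": [0, 0, 30]}, {"offset": [0, 0, 30]}, {"offset": [0, 0, 0]}], "hand": 1, "squeeze": 30}}

```text
schema error: expected keys offset, yaw
```

```bash
python3 - <<'E'
from h import *
from go import go
s=status.observe(); ci=camera_info("wrist"); im=read_camera("wrist"); np.save("w1.npy",im); cv2.imwrite("pics/w1.png",im[:,:,::-1])
print(s['tool_pos'],s['tool_rot'],s['contact_force'],s['opening']); go(.436,-.2505,.137)
print(project(ci,[[.436,-.2505,.11]]), ci)
E
```

```text
[ 0.20194316 -0.48459842  0.25176786] [3.14152366e+00 1.61761920e-05 3.94804783e-01] [-0.99888986  0.24598987  0.23641339] 0.09223508970435085
t 1.0 delta mm [ 306.1 -126.1  114.7] yaw None rot [3.1415 0.     0.3948] q6 -0.15
[[  38.518134   -348.47074851]] {'vfov': 60.295377081671205, 'cx': 275.8012637511944, 'cy': 208.85073782556913, 'distortion': array([0.01140348, 0.        , 0.        , 0.        , 0.        ]), 'origin': array([ 0.27156096, -0.4561359 ,  0.38433895]), 'attitude': array([ 2.85932621e+00, -2.66140853e-04, -1.17704185e+00])}
```

View pics/w1.png

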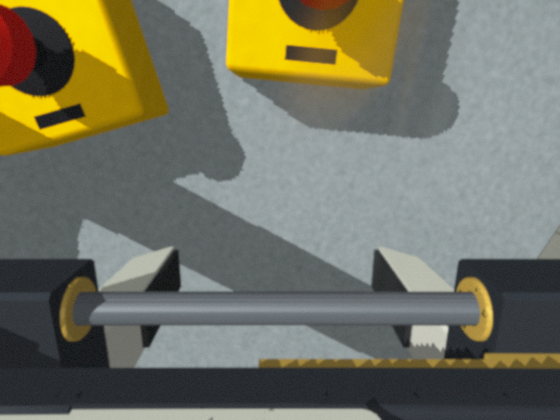

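The wrist picture, taken before any motion since the call was refused, shows the two larger stop boxes near (20,50) and (340,10), plus the open fingers. Each row needs a yaw value.

Call:
{"method": "send_rows", "body": {"plan": [{"offset": [30, -12.6, 0], "yaw": 0}, {"offset": [30, -12.6, 0], "yaw": 0}, {"offset": [30, -12.6, 0], "yaw": 0}, {"offset": [30, -12.6, 0], "yaw": 0}, {"offset": [30, -12.6, 0], "yaw": 0}, {"offset": [30, -12.6, 0], "yaw": 0}, {"offset": [30, -12.6, 0], "yaw": 0}, {"offset": [30, -12.6, 0], "yaw": 0}, {"offset": [30, -12.6, 0], "yaw": 0}, {"offset": [30, -12.6, 0], "yaw": 0}, {"offset": [6, 0, 30], "yaw": 0}, {"offset": [0, 0, 30], "yaw": 0}, {"offset": [0, 0, 30], "yaw": 0}, {"offset": [0, 0, 0], "yaw": 0}], "hand": 1, "squeeze": 30}}

```text
time: 2.4
tool_pos: [0.4342, -0.2491, 0.1585]
tool_rot: [-3.135, 0.004, 0.395]
contact_force: [-0.1, 0.2, -0.3]
opening: -0.0
grip_force: 0.0
```

```bash
python3 - <<'E'
from m import *
from go import go
s=status.observe(); ci=camera_info("wrist"); im=read_camera("wrist"); np.save("w2.npy",im)
print(s['tool_pos'],s['contact_force'],s['opening']); go(.436,-.2505,.137)
m=hsvmask(im,(0,150,60),(4,255,255),(0,0,560,420)); ys,xs=np.nonzero(m)
print(project(ci,[[.436,-.2505,.11]]),m.sum(),xs.min(),xs.max(),ys.min(),ys.max())
c=np.load("top0.npy")[195:255,300:370,::-1]; d=im[:,:,::-1]
cv2.imwrite("pics/close.png",np.hstack([cv2.resize(c,(400,343)),cv2.resize(d,(400,343))]))
E
```

```text
[ 0.43420598 -0.24908514  0.15846056] [-0.10519714  0.22595374 -0.33506365] -3.538172051593768e-05
t 2.45 delta mm [ 0.6  0.8 23.7] yaw None rot [-3.1383e+00  1.9000e-03  3.9490e-01] q6 0.5
[[279.3338167  247.10205035]] 2682 247 315 200 273
```

View pics/close.png

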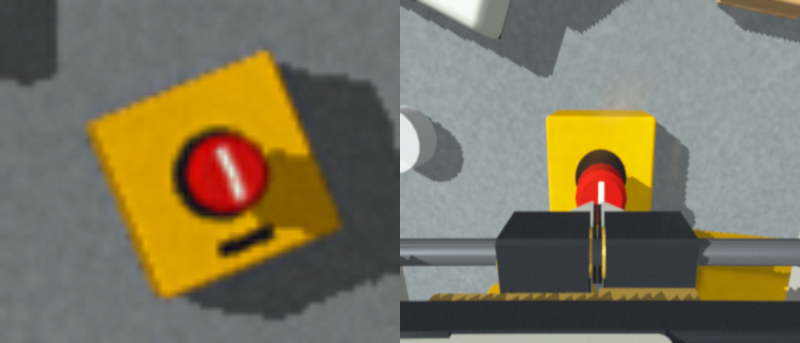

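Stop-box look-alikes in the top picture are at (406,250), (344,296) and (338,226). The last is the smallest at about 36 px, so I chose it. In the close crop the closed fingers hang over its red head.

Call:
{"method": "send_rows", "body": {"plan": [{"offset": [0.5, 1, 12], "yaw": 0}, {"offset": [0, 0, 9], "yaw": 0}, {"offset": [0, 0, 2], "yaw": 0}, {"offset": [0, 0, 2], "yaw": 0}, {"offset": [0, 0, 2], "yaw": 0}, {"offset": [0, 0, 2], "yaw": 0}, {"offset": [0, 0, 1], "yaw": 0}, {"offset": [0, 0, 0], "yaw": 0}]}}

```text
time: 3.25
tool_pos: [0.437, -0.2516, 0.1321]
tool_rot: [3.141, -0.0, 0.395]
contact_force: [-0.7, -0.5, 3.6]
opening: -0.0
grip_force: 2.2
```

Call:
{"method": "send_rows", "body": {"plan": [{"offset": [0, 0, 1], "yaw": 0}, {"offset": [0, 0, 1], "yaw": 0}, {"offset": [0, 0, 0], "yaw": 0}]}}

```text
time: 3.55
tool_pos: [0.4371, -0.2516, 0.1301]
tool_rot: [3.141, -0.0, 0.395]
contact_force: [-0.0, 0.4, 4.6]
opening: 0.0007
grip_force: 2.3
```

Call:
{"method": "send_rows", "body": {"plan": [{"offset": [0, 0, 1], "yaw": 0}, {"offset": [0, 0, 1], "yaw": 0}, {"offset": [0, 0, 1], "yaw": 0}, {"offset": [0, 0, 0], "yaw": 0}, {"offset": [0, 0, 0], "yaw": 0}]}}

```text
time: 4.05
tool_pos: [0.4374, -0.2519, 0.1286]
tool_rot: [3.139, -0.001, 0.395]
contact_force: [-3.1, 2.3, 17.7]
opening: 0.0003
grip_force: 8.5
```

Call:
{"method": "send_rows", "body": {"plan": [{"offset": [0, 0, -10], "yaw": 0}, {"offset": [0, 0, -40], "yaw": 0}, {"offset": [0, 0, -40], "yaw": 0.13}, {"offset": [0, 0, -40], "yaw": 0.13}, {"offset": [0, 0, 0], "yaw": 0.13}, {"offset": [0, 0, 0], "yaw": 0.135}], "hand": 0}}

```text
time: 4.65
tool_pos: [0.4371, -0.2515, 0.2581]
tool_rot: [3.14, -0.002, -0.136]
contact_force: [-0.3, 1.1, -0.3]
opening: 0.0436
grip_force: 0.0
```

```bash
python3 go.py .46 .28 .26 -.13
```

```text
t 4.65 delta mm [ -49.1 -529.8   -2.7] yaw -0.005563175957341571 rot [ 3.1402e+00 -2.3000e-03 -1.3560e-01] q6 1.03
```

Call:
{"method": "send_rows", "body": {"plan": [{"offset": [-2, -32, 0], "yaw": 0}, {"offset": [-2, -32, 0], "yaw": 0}, {"offset": [-2, -32, 0], "yaw": 0}, {"offset": [-2, -32, 0], "yaw": 0}, {"offset": [-2, -32, 0], "yaw": 0}, {"offset": [-2, -32, 0], "yaw": 0}, {"offset": [-2, -32, 0], "yaw": 0}, {"offset": [-2, -32, 0], "yaw": 0}, {"offset": [0, 0, -30], "yaw": 0}, {"offset": [0, 0, -20], "yaw": 0}, {"offset": [0, 0, 0], "yaw": 0}, {"offset": [0, 0, 0], "yaw": 0}]}}

```text
time: 5.85
tool_pos: [0.454, 0.0046, 0.3064]
tool_rot: [3.142, 0.0, -0.13]
contact_force: [-0.6, -0.3, -0.4]
opening: 0.0918
grip_force: 0.0
```

```bash
python3 - <<'E'
import pickle
from m import *
from go import go
ci=camera_info("wrist"); im=read_camera("wrist"); np.save("w3.npy",im); pickle.dump(ci,open("w3.pkl","wb"))
cv2.imwrite("pics/w3.png",im[:,:,::-1]); go(.46,.28,.26); print(ci['origin'])
T=R.from_euler('y',-30,degrees=True).as_matrix()
print(project(ci,box((0,0,.02),(.074,.107,0))@T.T+[.613,.007,.125]).round()[::2])
E
```

```text
t 5.9 delta mm [ -29.5 -273.9   45.9] yaw None rot [-3.1416e+00  1.6000e-03 -1.3040e-01] q6 1.54
[ 0.52872819 -0.00543877  0.43893217]
[[320.  42.]
 [188.  61.]
 [317. -74.]
 [155. -50.]]
```

View pics/w3.png

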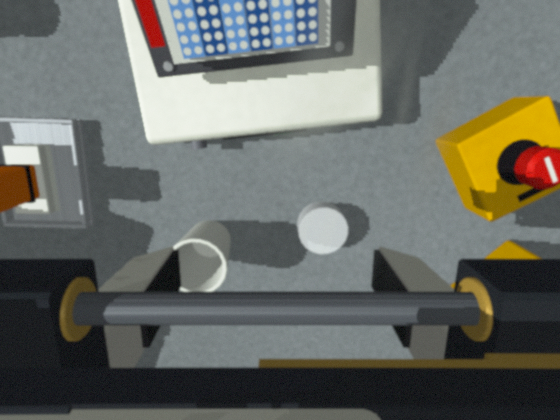

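The wrist picture shows the blue strips' lower edge from about (181,58) to (327,44), the red bar on the left at (150,20), and the tray at (45,170) with the orange handle at (15,190).

Call:
{"method": "send_rows", "body": {"plan": [{"offset": [-8, -34, 0], "yaw": 0}, {"offset": [-8, -34, 0], "yaw": 0}, {"offset": [-8, -34, 0], "yaw": 0}, {"offset": [-8, -34, 0], "yaw": 0}, {"offset": [-8, -34, 0], "yaw": 0}, {"offset": [-8, -34, 0], "yaw": 0}, {"offset": [-8, -34, 0], "yaw": 0}, {"offset": [-8, -34, 0], "yaw": 0}, {"offset": [0, 0, 0], "yaw": 0}, {"offset": [0, 0, 0], "yaw": 0}]}}

```text
time: 6.9
tool_pos: [0.4255, 0.2825, 0.3053]
tool_rot: [3.14, 0.002, -0.129]
contact_force: [-0.0, -0.6, -0.1]
opening: 0.0917
grip_force: 0.0
```

```bash
cat > fitp.py <<'E'
import pickle
from m import *
from go import go
ci=camera_info("wrist"); im=read_camera("wrist"); np.save("w4.npy",im); pickle.dump(ci,open("w4.pkl","wb"))
m=hsvmask(im,(5,150,40),(20,255,255),(0,0,560,255)); n,l,st,_=cv2.connectedComponentsWithStats(m.astype(np.uint8))
m=l==1+st[1:,4].argmax(); print(m.sum(),status.observe()['tool_pos'])
ig=no.copy(); ig[255:]=1
H=[box((0,0,.0735),(.04,.028,.087))]
w=(ci,m.astype(np.float32),ig); x,f=fit([w],H,[.48,.29,-.1]); print("handle",x,f)
t=[full(camera_info(c),hsvmask(np.load(c+"0.npy"),(5,150,60),(20,255,255),k)) for c,k in(("top",(138,190,182,232)),("scene",(380,232,420,285)))]
print("all",fit([w]+t,H,x))
for r in models.regions_of("wrist","tray")[:1]+models.regions_of("wrist","paddle")[:1]: print(r['conf'],r['extent'],r['mask'].sum())
go(x[0],x[1],.096,x[2])
v=im[:,:,::-1].copy()
for P in H: cv2.polylines(v,[cv2.convexHull(project(ci,P@R.from_euler('z',x[2]).as_matrix().T+[x[0],x[1],0]).astype(np.float32)).astype(int)],True,(255,0,255))
cv2.imwrite("pics/w4.png",v)
E
python3 fitp.py
```

```text
1379 [0.4257851  0.28191833 0.30560619]
handle [ 0.48248044  0.28946642 -0.14273376] 170.6875
all (array([ 0.48127625,  0.28984883, -0.13134514]), np.float64(317.375))
0.58 [225.1, 57.8, 314.0, 175.7] 7671
0.73 [243.5, 85.8, 285.8, 158.8] 3032
t 7.05 delta mm [ 55.  -15.5 210.2] yaw 0.01113987830734664 rot [ 3.1407e+00  7.0000e-04 -1.3160e-01] q6 2.14
```

View pics/w4.png

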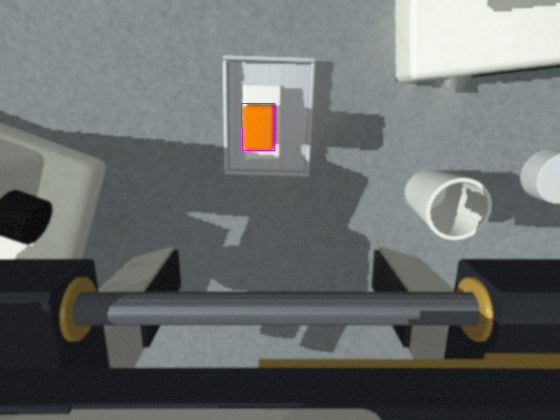

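Call:
{"method": "send_rows", "body": {"plan": [{"offset": [19, -5, 30], "yaw": 0}, {"offset": [18, -5, 30], "yaw": 0}, {"offset": [18, -5, 40], "yaw": 0}, {"offset": [0, 0, 40], "yaw": 0}, {"offset": [0, 0, 40], "yaw": 0}, {"offset": [0, 0, 20], "yaw": 0}, {"offset": [0, 0, 10], "yaw": 0.005}, {"offset": [0, 0, 0], "yaw": 0}]}}

```text
time: 7.85
tool_pos: [0.4823, 0.2893, 0.0958]
tool_rot: [3.14, 0.002, -0.137]
contact_force: [-0.0, 0.9, 0.2]
opening: 0.0917
grip_force: 0.0
```

```bash
python3 - <<'E'
import pickle
from h import *
from go import go
ci=pickle.load(open("w4.pkl","rb"))
p=onz(ci,[(223,57),(314,59),(309,175),(225,175)],.02)[:,:2]; c=p.mean(0); print(p.round(4),c)
a=np.arctan2(*(p[0]+p[1]-p[2]-p[3])[::-1]); print("yaw",a, np.linalg.norm(p[0]-p[3]),np.linalg.norm(p[0]-p[1]))
d=R.from_euler('z',-a).as_matrix()[:2,:2]@(np.array([.482,.2897])-c); print("paddle in tray",d)
go(.482,.2897,.096,-.135)
E
```

```text
[[0.5546 0.3216]
 [0.54   0.2253]
 [0.4153 0.2436]
 [0.4281 0.3412]] [0.48451803 0.28293337]
yaw -0.149787578945905 0.1279414664409844 0.09743392134196965
paddle in tray [-0.00349961  0.00631511]
t 7.85 delta mm [-0.4 -0.4 -0.2] yaw -0.0017277118389917856 rot [ 3.1403e+00  1.7000e-03 -1.3670e-01] q6 2.11
```

Call:
{"method": "send_rows", "body": {"plan": [{"offset": [0, 0, 0], "yaw": 0}, {"offset": [0, 0, 0], "yaw": 0}, {"offset": [0, 0, 0], "yaw": 0}, {"offset": [0, 0, 0], "yaw": 0}, {"offset": [0, 0, 0], "yaw": 0}, {"offset": [0, 0, 0], "yaw": 0}, {"offset": [0, 0, 0], "yaw": 0}], "hand": 1, "squeeze": 10}}

```text
time: 8.55
tool_pos: [0.4825, 0.2903, 0.0967]
tool_rot: [3.142, -0.0, -0.135]
contact_force: [-0.1, -0.5, 0.1]
opening: 0.0404
grip_force: 0.0
```

Call:
{"method": "send_rows", "body": {"plan": [{"offset": [0, 0, -2], "yaw": 0}, {"offset": [-4, 0, 0], "yaw": 0}, {"offset": [-6, 0, 0], "yaw": 0}, {"offset": [-6, 0, 0], "yaw": 0}, {"offset": [-5, 0, -2], "yaw": 0}, {"offset": [-5, 0, -2], "yaw": 0}, {"offset": [-5, 0, -2], "yaw": 0}, {"offset": [0, 0, 0], "yaw": 0}]}}

```text
time: 9.35
tool_pos: [0.4508, 0.2945, 0.1046]
tool_rot: [3.141, 0.001, -0.135]
contact_force: [0.6, 0.8, -2.9]
opening: 0.0279
grip_force: 10.0
```

```bash
python3 - <<'E'
from h import *
s=status.observe(); print({k:np.round(s[k],4) for k in('tool_pos','tool_rot','contact_force','torque','opening','grip_force')})
a=read_camera("scene"); b=read_camera("top"); c=read_camera("wrist")
np.save("s5.npy",a)
cv2.imwrite("pics/s5.png",np.hstack([cv2.resize(a[200:320,340:460,::-1],(400,400),interpolation=cv2.INTER_CUBIC),cv2.resize(c[:,:,::-1],(400,400))]))
E
```

```text
{'tool_pos': array([0.4508, 0.2945, 0.1046]), 'tool_rot': array([ 3.1411e+00,  9.0000e-04, -1.3470e-01]), 'contact_force': array([ 0.5552,  0.8071, -2.8699]), 'torque': array([ 0.0765,  0.0296, -0.0127]), 'opening': np.float64(0.0279), 'grip_force': np.float64(9.9998)}
```

View pics/s5.png

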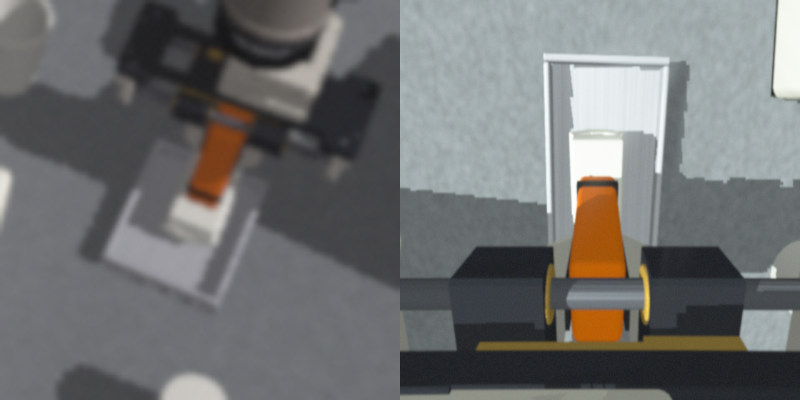

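The crop shows the handle held between the pads, with the head still in the tray at left (200,215). The tilt isn't clear by eye, so I'll fit it.

```bash
cat > tilt.py <<'E'
from m import *
def head():
    P=[]
    for y,z in((-.008,0),(.008,0),(-.023,.007),(.023,.007),(-.023,.025),(.023,.025)):
        P+= [[-.04,y,z],[.04,y,z]]
    return np.array(P)
HANDLE=box((0,0,.0685),(.04,.028,.087))
def rend(ci,parts):
    m=np.zeros((420*S,560*S),np.uint8)
    for P in parts:
        h=cv2.convexHull((project(ci,P)*S+S/2-.5).astype(np.float32)); cv2.fillConvexPoly(m,np.round(h*16).astype(np.int32),1,shift=4)
    return cv2.resize(m.astype(np.float32),(560,420),interpolation=cv2.INTER_AREA)
def measure(verbose=True):
    s=status.observe(); ci=camera_info("wrist"); im=read_camera("wrist"); np.save("wt.npy",im)
    rg=models.regions_of("wrist","paddle"); rg=[r for r in rg if r['conf']>.3]
    org=hsvmask(im,(4,140,30),(20,255,255),(150,0,420,262)); n,l,st,_=cv2.connectedComponentsWithStats(org.astype(np.uint8)); org=l==1+st[1:,4].argmax()
    net=rg[0]['mask'] if rg else None
    Rt=R.from_euler('xyz',s['tool_rot']).as_matrix(); g=s['tool_pos']+Rt@[0,0,.006]
    U=np.diag([1,-1,-1.]) # upright paddle in tool frame
    vis=slice(0,255)
    def pts(P,x): # x: theta, ex, h (mm)
        q=(P-[x[1]/1000,0,x[2]/1000])@R.from_euler('y',-x[0],degrees=True).as_matrix().T
        return q@U.T@Rt.T+g
    def cost(x):
        c=np.abs(rend(ci,[pts(HANDLE,x)])-org)[vis].sum()
        if net is not None: c+=np.abs(rend(ci,[pts(HANDLE,x),pts(head(),x)])-net)[vis].sum()
        return c+ .5*x[1]**2+.05*(x[2]-85)**2
    best=None
    for t0 in(0,15,30):
        r=minimize(cost,[t0,0,85],method='Nelder-Mead',options=dict(initial_simplex=np.array([t0,0,85])+np.array([[0,0,0],[8,0,0],[0,3,0],[0,0,4]]),xatol=.05,fatol=.5,maxiter=150))
        if best is None or r.fun<best.fun: best=r
    print("theta,ex,h",best.x.round(2),"cost",round(best.fun),"org",org.sum(),"net",None if net is None else (net.sum(),round(rg[0]['conf'],2)),"t",s['time'])
    return best.x,ci,pts
if __name__=="__main__": measure()
E
python3 tilt.py
```

```text
theta,ex,h [ 11.36   5.14 110.55] cost 1181 org 4031 net (np.int64(13712), 0.81) t 9.5
```

```bash
sed -i 's/slice(0,255)/slice(0,235)/; s/+.05\*(x\[2\]-85)\*\*2/+2*(x[2]-85)**2/; s/+ .5\*x\[1\]/+ 2*x[1]/' tilt.py; sed -i 's/ .05\*(x\[2\]/ 2*(x[2]/;s/+.05/+2/' tilt.py; grep -n "return c" tilt.py; python3 - <<'E'
from tilt import *
x,ci,pts=measure()
im=np.load("wt.npy"); org=hsvmask(im,(4,140,30),(20,255,255),(150,0,420,262)); net=models.regions_of("wrist","paddle")[0]['mask']
def prof(m):
    return [(r,*( (np.nonzero(m[r]>.5)[0][[0,-1]]) if (m[r]>.5).any() else (0,0))) for r in range(120,260,12)]
print("org",[tuple(map(int,p)) for p in prof(org)]);print("net",[tuple(map(int,p)) for p in prof(net)])
for t in(0,15,30):
    q=[t,0,85]; print(t,"h",[tuple(map(int,p)) for p in prof(rend(ci,[pts(HANDLE,q)]))],"hd",[tuple(map(int,p)) for p in prof(rend(ci,[pts(head(),q)]))])
E
```

```text
12:    return cv2.resize(m.astype(np.float32),(560,420),interpolation=cv2.INTER_AREA)
27:        return c+ 2*x[1]**2+2*(x[2]-85)**2
theta,ex,h [15.28  4.75 90.82] cost 1600 org 4036 net (np.int64(13775), 0.74) t 9.6
org [(120, 0, 0), (132, 0, 0), (144, 0, 0), (156, 0, 0), (168, 0, 0), (180, 0, 0), (192, 0, 0), (204, 249, 303), (216, 248, 304), (228, 247, 306), (240, 244, 308), (252, 242, 310)]
net [(120, 0, 0), (132, 0, 0), (144, 237, 314), (156, 238, 312), (168, 238, 313), (180, 239, 312), (192, 240, 312), (204, 240, 311), (216, 241, 310), (228, 241, 310), (240, 242, 309), (252, 241, 310)]
0 h [(120, 0, 0), (132, 0, 0), (144, 0, 0), (156, 0, 0), (168, 0, 0), (180, 0, 0), (192, 0, 0), (204, 0, 0), (216, 248, 302), (228, 246, 305), (240, 243, 308), (252, 240, 311)] hd [(120, 0, 0), (132, 0, 0), (144, 0, 0), (156, 0, 0), (168, 236, 315), (180, 235, 316), (192, 235, 315), (204, 235, 315), (216, 236, 315), (228, 236, 314), (240, 237, 314), (252, 237, 314)]
15 h [(120, 0, 0), (132, 0, 0), (144, 0, 0), (156, 0, 0), (168, 0, 0), (180, 0, 0), (192, 248, 302), (204, 247, 304), (216, 245, 305), (228, 243, 307), (240, 242, 308), (252, 240, 310)] hd [(120, 0, 0), (132, 255, 295), (144, 231, 319), (156, 231, 319), (168, 232, 318), (180, 233, 317), (192, 234, 317), (204, 235, 316), (216, 235, 315), (228, 236, 314), (240, 237, 314), (252, 238, 313)]
30 h [(120, 0, 0), (132, 0, 0), (144, 0, 0), (156, 0, 0), (168, 247, 303), (180, 246, 304), (192, 245, 305), (204, 244, 306), (216, 243, 307), (228, 242, 308), (240, 241, 309), (252, 240, 310)] hd [(120, 227, 323), (132, 226, 324), (144, 227, 323), (156, 229, 321), (168, 230, 320), (180, 232, 319), (192, 233, 317), (204, 235, 316), (216, 236, 314), (228, 237, 313), (240, 0, 0), (252, 0, 0)]
```

Call:
{"method": "send_rows", "body": {"plan": [{"offset": [-5, 0, -1], "yaw": 0}, {"offset": [-5, 0, -1], "yaw": 0}, {"offset": [-5, 0, 0], "yaw": 0}, {"offset": [-5, 0, 0], "yaw": 0}, {"offset": [-5, 0, 0], "yaw": 0}, {"offset": [0, 0, 0], "yaw": 0}]}}

```text
time: 10.35
tool_pos: [0.4263, 0.2981, 0.1069]
tool_rot: [-3.141, 0.0, -0.135]
contact_force: [1.3, 0.1, -1.1]
opening: 0.028
grip_force: 10.0
```

```bash
python3 - <<'E'
from tilt import *
s=status.observe(); print(s['contact_force'],s['torque'],s['tool_pos'])
x,ci,pts=measure()
im=np.load("wt.npy"); org=hsvmask(im,(4,140,30),(20,255,255),(150,0,420,262)); net=models.regions_of("wrist","paddle")[0]['mask']
def prof(m):
    return [(r,*( (np.nonzero(m[r]>.5)[0][[0,-1]]) if (m[r]>.5).any() else (0,0))) for r in range(60,260,12)]
print("org",[tuple(map(int,p)) for p in prof(org)]);print("net",[tuple(map(int,p)) for p in prof(net)])
E
```

```text
[ 1.3095344   0.1396207  -1.11351131] [ 0.0575068  -0.20835102 -0.06601264] [0.4263319  0.29813509 0.10694206]
theta,ex,h [29.99  3.14 95.51] cost 2390 org 5619 net (np.int64(16848), 0.8) t 10.35
org [(60, 0, 0), (72, 0, 0), (84, 0, 0), (96, 0, 0), (108, 0, 0), (120, 0, 0), (132, 0, 0), (144, 0, 0), (156, 0, 0), (168, 0, 0), (180, 247, 304), (192, 247, 305), (204, 245, 306), (216, 245, 307), (228, 243, 308), (240, 242, 310), (252, 241, 311)]
net [(60, 0, 0), (72, 0, 0), (84, 0, 0), (96, 252, 296), (108, 233, 319), (120, 234, 317), (132, 235, 316), (144, 235, 315), (156, 237, 314), (168, 238, 313), (180, 239, 312), (192, 240, 311), (204, 240, 310), (216, 241, 309), (228, 241, 309), (240, 240, 310), (252, 239, 311)]
```

Call:
{"method": "send_rows", "body": {"plan": [{"offset": [0, 0, -2], "yaw": 0}, {"offset": [0, 0, -20], "yaw": 0}, {"offset": [0, 0, -40], "yaw": 0}, {"offset": [0, 0, -40], "yaw": 0}, {"offset": [0, 0, -40], "yaw": 0}, {"offset": [0, 0, -40], "yaw": 0}, {"offset": [0, 0, 0], "yaw": 0}, {"offset": [0, 0, 0], "yaw": 0}], "squeeze": 25}}

```text
time: 11.3
tool_pos: [0.4266, 0.2977, 0.2885]
tool_rot: [3.141, 0.0, -0.135]
contact_force: [0.5, 0.1, -3.0]
opening: 0.028
grip_force: 25.0
```

```bash
cat > deck.py <<'E'
import pickle
from m import *
T=R.from_euler('y',-30,degrees=True).as_matrix()
def deckobs():
    L=[(camera_info("top"),np.load("top0.npy"),(215,140,282,185)),(camera_info("scene"),np.load("scene0.npy"),(255,230,320,270)),(pickle.load(open("w3.pkl","rb")),np.load("w3.npy"),(165,0,335,75))]
    return [(ci,cv2.morphologyEx(hsvmask(im,(95,50,40),(130,255,255),w).astype(np.float32),cv2.MORPH_CLOSE,np.ones((7,7))),no) for ci,im,w in L]
def cost(x,obs,W=(1,1,.25)):
    P=[box((0,0,x[3]-.002),(.074,.107,.004))@T.T+[0,0,.125]]
    return sum(w*np.abs(render(ci,P,x)-m).sum() for w,(ci,m,_) in zip(W,obs))
if __name__=="__main__":
    o=deckobs(); print([m.sum() for _,m,_ in o])
    for W in((1,1,.25),(1,1,0),(.05,.05,1)):
        x0=np.array([.613,.007,-.024,.022]); r=minimize(cost,x0,args=(o,W),method='Nelder-Mead',options=dict(initial_simplex=x0+np.r_[[np.zeros(4)],np.diag([.006,.006,.05,.005])],xatol=5e-5,fatol=.1,maxiter=300)); print(W,r.x.round(4),r.fun)
E
python3 deck.py; python3 - <<'E'
from tilt import *
s=status.observe(); print(s['tool_pos'],s['contact_force'],s['torque']); x,ci,pts=measure()
for q in([30,0,85],[30,3,95],x):
  print([ (np.nonzero(rend(ci,[pts(P,q)]).max(1)>.5)[0][0]) for P in(HANDLE,head())])
E
```

```text
[np.float32(1009.0), np.float32(609.0), np.float32(7355.0)]
(1, 1, 0.25) [ 0.6153  0.0079 -0.0299  0.0249] 137.734375
(1, 1, 0) [ 0.6135  0.0074 -0.0343  0.023 ] 78.375
(0.05, 0.05, 1) [ 0.6155  0.0081 -0.026   0.0248] 129.3125
[0.42658297 0.29772206 0.28853357] [ 0.53177124  0.12886904 -2.96918522] [-0.01264462  0.08784492  0.0177873 ]
theta,ex,h [29.5   2.82 96.18] cost 2416 org 5637 net (np.int64(16592), 0.74) t 11.3
[np.int64(163), np.int64(101)]
[np.int64(155), np.int64(96)]
[np.int64(155), np.int64(96)]
```

```bash
cat > dk.py <<'E'
import sys
from go import *
def tgt(ys,clear,ex=.003,h=.088,hz=.0248,O=(.6153,.008,.125),yaw=-.028):
    T=R.from_euler('z',yaw).as_matrix()@R.from_euler('y',-30,degrees=True).as_matrix()
    return np.array(O)+T@[ex,ys,hz+h+clear]+[0,0,.006]
if __name__=="__main__":
    p=tgt(float(sys.argv[1])/1000,float(sys.argv[2])/1000); print(p); go(*p,-.028)
E
python3 dk.py 50 40
```

```text
[0.54292682 0.06004659 0.26482868]
t 11.4 delta mm [147.9 219.3  21.9] yaw -0.10726160539929053 rot [ 3.1392  0.0036 -0.1353] q6 2.17
```

Call:
{"method": "send_rows", "body": {"plan": [{"offset": [14.8, 21.9, 0], "yaw": 0}, {"offset": [14.8, 21.9, 0], "yaw": 0}, {"offset": [14.8, 21.9, 0], "yaw": 0}, {"offset": [14.8, 21.9, 0], "yaw": 0}, {"offset": [14.8, 21.9, 0], "yaw": 0}, {"offset": [14.8, 21.9, 0], "yaw": 0}, {"offset": [14.8, 21.9, 0], "yaw": 0}, {"offset": [14.8, 21.9, 0], "yaw": 0}, {"offset": [14.8, 21.9, 0], "yaw": 0}, {"offset": [14.7, 21.9, 0], "yaw": 0}, {"offset": [0, 0, 5], "yaw": -0.05}, {"offset": [0, 0, 5], "yaw": -0.057}, {"offset": [0, 0, 0], "yaw": 0}, {"offset": [0, 0, 0], "yaw": 0}]}}

```text
time: 12.8
tool_pos: [0.5435, 0.061, 0.2774]
tool_rot: [3.142, 0.003, -0.03]
contact_force: [0.1, 0.2, -1.6]
opening: 0.0277
grip_force: 25.0
```

```bash
python3 dk.py 50 20; python3 - <<'E'
from tilt import *
s=status.observe(); print(s['contact_force'],s['torque']); measure()
im=np.load("wt.npy"); cv2.imwrite("pics/w6.png",im[:,:,::-1])
E
```

```text
[0.5529229  0.05976662 0.24750817]
t 12.8 delta mm [ 9.5  0.9 29.8] yaw -0.0016278942675604924 rot [ 3.1416e+00  2.9000e-03 -2.9600e-02] q6 1.57
[ 0.11043849  0.19265247 -1.58623571] [-0.00371239  0.03952589  0.0037503 ]
theta,ex,h [29.18  2.47 96.24] cost 2394 org 5606 net (np.int64(16767), 0.65) t 12.8
```

View pics/w6.png

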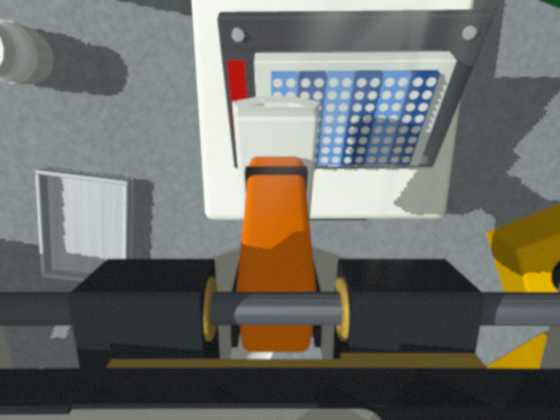

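The picture shows the tilted paddle over the deck's red end. The head's far edge is at row 96, the handle foot at row 157, the deck's upper corners at (220,15) and (492,12), and the strips' upper edge runs from (271,72) to (440,70).

```bash
python3 - <<'E'
from deck import *
import pickle
ci=camera_info("wrist"); pickle.dump(ci,open("w6.pkl","wb"))
p=onz(ci,[(220,15),(492,12)],.15625)[:,:2]; d=p[0]-p[1]; yaw=np.arctan2(-d[0],d[1]); print(p,np.linalg.norm(d),yaw, p.mean(0)-.0541*np.array([np.cos(yaw),np.sin(yaw)]))
# strips: predicted corners for O and h
for O,yw,h in(((.6153,.008),-.028,.0248),((.6135,.0075),-.03,.023)):
    P=box((0,0,h),(.074,.107,0))@T.T@R.from_euler('z',yw).as_matrix().T+[*O,.125]
    print(project(ci,P)[::2].round(1).tolist())
    D=box((0,0,0),(.125,.176,0))@T.T@R.from_euler('z',yw).as_matrix().T+[*O,.125]; print(project(ci,D)[::2].round(1).tolist())
E
```

```text
[[ 0.6739789   0.09209647]
 [ 0.67014392 -0.07915592]] 0.17129531610130144 -0.022389934292009937 [0.61797497 0.00768147]
[[408.3, 165.6], [272.1, 165.9], [439.0, 75.1], [271.1, 75.8]]
[[432.6, 170.0], [233.6, 170.5], [495.0, 17.5], [216.5, 18.8]]
[[408.0, 166.5], [272.7, 166.6], [438.7, 76.9], [272.1, 77.2]]
[[432.9, 172.2], [234.1, 172.3], [495.5, 21.0], [217.7, 21.7]]
```

```bash
sed -i 's/ex=.003,h=.088,hz=.0248,O=(.6153,.008,.125),yaw=-.028/ex=.002,h=.092,hz=.025,O=(.617,.008,.125),yaw=-.023/; s/,-.028)/,-.023)/' dk.py; python3 dk.py 51 10
```

```text
[0.55642128 0.06040705 0.24198523]
t 12.9 delta mm [12.6  0.3 36.3] yaw -0.006021874584675402 rot [ 3.1415e+00  9.0000e-04 -2.9000e-02] q6 1.57
```

Call:
{"method": "send_rows", "body": {"plan": [{"offset": [4.2, 0, 12], "yaw": -0.006}, {"offset": [4.2, 0, 12], "yaw": 0}, {"offset": [4.2, 0, 12], "yaw": 0}, {"offset": [0, 0, 0], "yaw": 0}, {"offset": [0, 0, 0], "yaw": 0}]}}

```text
time: 13.4
tool_pos: [0.5566, 0.0606, 0.242]
tool_rot: [3.141, 0.001, -0.022]
contact_force: [-0.3, 1.3, -2.2]
opening: 0.0276
grip_force: 25.0
```

Call:
{"method": "send_rows", "body": {"plan": [{"offset": [1, 0, 1.7], "yaw": 0}, {"offset": [1, 0, 1.7], "yaw": 0}, {"offset": [0, 0, 0], "yaw": 0}, {"offset": [0, 0, 0], "yaw": 0}]}}

```text
time: 13.8
tool_pos: [0.5587, 0.0606, 0.2395]
tool_rot: [3.142, -0.0, -0.022]
contact_force: [0.2, 0.4, -2.9]
opening: 0.0279
grip_force: 25.0
```

Call:
{"method": "send_rows", "body": {"plan": [{"offset": [1, 0, 1.7], "yaw": 0}, {"offset": [0.5, 0, 0.9], "yaw": 0}, {"offset": [0, 0, 0], "yaw": 0}, {"offset": [0, 0, 0], "yaw": 0}]}}

```text
time: 14.2
tool_pos: [0.5601, 0.0605, 0.2367]
tool_rot: [3.142, 0.0, -0.022]
contact_force: [-1.0, -0.7, -2.5]
opening: 0.0279
grip_force: 25.0
```

Call:
{"method": "send_rows", "body": {"plan": [{"offset": [0.5, 0, 0.9], "yaw": 0}, {"offset": [0.5, 0, 0.9], "yaw": 0}, {"offset": [0, 0, 0], "yaw": 0}, {"offset": [0, 0, 0], "yaw": 0}]}}

```text
time: 14.6
tool_pos: [0.5611, 0.0605, 0.2348]
tool_rot: [3.141, 0.0, -0.022]
contact_force: [-0.7, 0.1, -2.1]
opening: 0.028
grip_force: 25.0
```

Call:
{"method": "send_rows", "body": {"plan": [{"offset": [0.5, 0, 0.9], "yaw": 0}, {"offset": [0.5, 0, 0.9], "yaw": 0}, {"offset": [0, 0, 0], "yaw": 0}, {"offset": [0, 0, 0], "yaw": 0}]}}

```text
time: 15.0
tool_pos: [0.5621, 0.0605, 0.2334]
tool_rot: [3.141, -0.0, -0.022]
contact_force: [-2.4, -0.7, 1.6]
opening: 0.0279
grip_force: 25.0
```

Call:
{"method": "send_rows", "body": {"plan": [{"offset": [0.5, 0, 0.9], "yaw": 0}, {"offset": [0.5, 0, 0.9], "yaw": 0}, {"offset": [0, 0, 0], "yaw": 0}, {"offset": [0, 0, 0], "yaw": 0}]}}

```text
time: 15.4
tool_pos: [0.5632, 0.0605, 0.2315]
tool_rot: [3.141, -0.0, -0.022]
contact_force: [-3.0, 0.4, 2.7]
opening: 0.0277
grip_force: 25.0
```

Call:
{"method": "send_rows", "body": {"plan": [{"offset": [0.5, 0, 0.9], "yaw": 0}, {"offset": [0.5, 0, 0.9], "yaw": 0}, {"offset": [0, 0, 0], "yaw": 0}, {"offset": [0, 0, 0], "yaw": 0}]}}

```text
time: 15.8
tool_pos: [0.5633, 0.0605, 0.2307]
tool_rot: [3.141, 0.001, -0.022]
contact_force: [-10.2, 0.6, 12.2]
opening: 0.0277
grip_force: 25.0
```

```bash
python3 -c "
from tilt import *
s=status.observe(); print(s['tool_pos'],s['contact_force'],s['torque']); measure()"
```

```text
[0.56334715 0.06054994 0.2307479 ] [-10.23829075   0.60945028  12.24891455] [ 0.02973049  1.13209761 -0.02943444]
theta,ex,h [30.34  3.5  96.29] cost 2465 org 5603 net (np.int64(16594), 0.62) t 15.8
```

Call:
{"method": "send_rows", "body": {"plan": [{"offset": [0.2, 0, 0.3], "yaw": 0}, {"offset": [0, 0, 0], "yaw": 0}, {"offset": [0, 0, 0], "yaw": 0}], "squeeze": 60}}

```text
time: 16.2
tool_pos: [0.5634, 0.0606, 0.2307]
tool_rot: [3.141, 0.001, -0.022]
contact_force: [-10.9, -0.1, 13.4]
opening: 0.0276
grip_force: 60.0
```

Call:
{"method": "send_rows", "body": {"plan": [{"offset": [0, 1, 0], "yaw": 0}, {"offset": [0, 2, 0], "yaw": 0}, {"offset": [0, 2, 0], "yaw": 0}, {"offset": [0, 2, 0], "yaw": 0}]}}

```text
time: 16.6
tool_pos: [0.5635, 0.0564, 0.2309]
tool_rot: [-3.137, -0.0, -0.02]
contact_force: [-9.5, 10.0, 14.2]
opening: 0.0278
grip_force: 60.1
```

Call:
{"method": "send_rows", "body": {"plan": [{"offset": [0, 2, 0], "yaw": 0}, {"offset": [0, 2, 0], "yaw": 0}, {"offset": [0, 2, 0], "yaw": 0}, {"offset": [0, 2, 0], "yaw": 0}, {"offset": [0, 2, 0], "yaw": 0}]}}

```text
time: 17.1
tool_pos: [0.5638, 0.0457, 0.2312]
tool_rot: [-3.138, -0.002, -0.02]
contact_force: [-9.0, 6.6, 13.8]
opening: 0.0278
grip_force: 60.1
```

Call:
{"method": "send_rows", "body": {"plan": [{"offset": [0, 2, 0], "yaw": 0}, {"offset": [0, 2, 0], "yaw": 0}, {"offset": [0, 2, 0], "yaw": 0}, {"offset": [0, 2, 0], "yaw": 0}, {"offset": [0, 2, 0], "yaw": 0}]}}

```text
time: 17.6
tool_pos: [0.5638, 0.0363, 0.2313]
tool_rot: [-3.137, -0.003, -0.02]
contact_force: [-7.4, 10.7, 13.6]
opening: 0.0277
grip_force: 60.1
```

Call:
{"method": "send_rows", "body": {"plan": [{"offset": [0.1, 2, 0.2], "yaw": 0}, {"offset": [0.1, 2, 0.2], "yaw": 0}, {"offset": [0, 2, 0], "yaw": 0}, {"offset": [0, 2, 0], "yaw": 0}, {"offset": [0, 2, 0], "yaw": 0}, {"offset": [0, 2, 0], "yaw": 0}]}}

```text
time: 18.2
tool_pos: [0.5637, 0.0238, 0.2313]
tool_rot: [-3.138, -0.003, -0.02]
contact_force: [-9.2, 10.7, 16.9]
opening: 0.0277
grip_force: 60.1
```

Call:
{"method": "send_rows", "body": {"plan": [{"offset": [0, 2, 0], "yaw": 0}, {"offset": [0, 2, 0], "yaw": 0}, {"offset": [0, 2, 0], "yaw": 0}, {"offset": [0, 2, 0], "yaw": 0}, {"offset": [0, 2, 0], "yaw": 0}, {"offset": [0, 2, 0], "yaw": 0}]}}

```text
time: 18.8
tool_pos: [0.5635, 0.0114, 0.2313]
tool_rot: [-3.139, -0.003, -0.02]
contact_force: [-10.0, 9.0, 18.7]
opening: 0.0281
grip_force: 60.1
```

Call:
{"method": "send_rows", "body": {"plan": [{"offset": [0, 2, 0], "yaw": 0}, {"offset": [0, 2, 0], "yaw": 0}, {"offset": [0, 2, 0], "yaw": 0}, {"offset": [0, 2, 0], "yaw": 0}, {"offset": [0, 2, 0], "yaw": 0}, {"offset": [0, 2, 0], "yaw": 0}]}}

```text
time: 19.4
tool_pos: [0.5634, 0.0004, 0.2313]
tool_rot: [-3.137, -0.003, -0.02]
contact_force: [-9.0, 10.5, 15.6]
opening: 0.028
grip_force: 60.1
```

Call:
{"method": "send_rows", "body": {"plan": [{"offset": [0, 2, 0], "yaw": 0}, {"offset": [0, 2, 0], "yaw": 0}, {"offset": [0, 2, 0], "yaw": 0}, {"offset": [0, 2, 0], "yaw": 0}, {"offset": [0, 2, 0], "yaw": 0}, {"offset": [0, 2, 0], "yaw": 0}]}}

```text
time: 20.0
tool_pos: [0.563, -0.0124, 0.2313]
tool_rot: [-3.138, -0.003, -0.02]
contact_force: [-9.1, 9.4, 17.9]
opening: 0.0276
grip_force: 60.1
```

Call:
{"method": "send_rows", "body": {"plan": [{"offset": [0, 2, 0], "yaw": 0}, {"offset": [0, 2, 0], "yaw": 0}, {"offset": [0, 2, 0], "yaw": 0}, {"offset": [0, 2, 0], "yaw": 0}, {"offset": [0, 2, 0], "yaw": 0}, {"offset": [0, 2, 0], "yaw": 0}]}}

```text
time: 20.6
tool_pos: [0.5628, -0.0247, 0.2313]
tool_rot: [-3.139, -0.003, -0.02]
contact_force: [-9.4, 9.1, 17.8]
opening: 0.0275
grip_force: 60.1
```

Call:
{"method": "send_rows", "body": {"plan": [{"offset": [0, 2, 0], "yaw": 0}, {"offset": [0, 2, 0], "yaw": 0}, {"offset": [0, 2, 0], "yaw": 0}, {"offset": [0, 2, 0], "yaw": 0}, {"offset": [0, 2, 0], "yaw": 0}, {"offset": [0, 2, 0], "yaw": 0}, {"offset": [0, 2, 0], "yaw": 0}, {"offset": [0, 2, 0], "yaw": 0}, {"offset": [0, 1, 0], "yaw": 0}, {"offset": [0, 0, 0], "yaw": 0}]}}

```text
time: 21.6
tool_pos: [0.5624, -0.0425, 0.231]
tool_rot: [-3.14, -0.003, -0.021]
contact_force: [-8.4, 5.0, 15.8]
opening: 0.0277
grip_force: 60.0
```

```bash
python3 - <<'E'
from tilt import *
measure()
E
```

```text
theta,ex,h [-33.17   2.65  85.66] cost 6702 org 5625 net (np.int64(2951), 0.73) t 21.6
```

Call:
{"method": "send_rows", "body": {"plan": [{"offset": [-1, 0, -1.7], "yaw": 0}, {"offset": [-5, 0, -8.7], "yaw": 0}, {"offset": [-10, 0, -17.3], "yaw": 0}, {"offset": [-20, 0, -30], "yaw": 0}, {"offset": [-20, 0, -20], "yaw": 0}, {"offset": [-20, -30, 0], "yaw": 0}, {"offset": [-20, -30, 0], "yaw": 0}, {"offset": [-20, -30, 0], "yaw": 0}, {"offset": [0, -30, 0], "yaw": 0}, {"offset": [0, -20, 0], "yaw": 0}, {"offset": [0, 0, 0], "yaw": 0}, {"offset": [0, 0, 0], "yaw": 0}]}}

```text
time: 22.9
tool_pos: [0.4492, 0.0988, 0.3062]
tool_rot: [3.141, 0.001, -0.021]
contact_force: [1.1, 0.3, -1.4]
opening: 0.0274
grip_force: 60.0
```

```bash
python3 - <<'E'
import pickle
from deck import *
from go import go
s=status.observe(); print(s['tool_pos'],s['contact_force'])
ci=camera_info("wrist"); im=read_camera("wrist"); np.save("w7.npy",im); pickle.dump(ci,open("w7.pkl","wb"))
t=read_camera("top"); np.save("top7.npy",t)
sc=read_camera("scene"); np.save("scene7.npy",sc)
cv2.imwrite("pics/w7.png",np.vstack([im[:300,:,::-1],cv2.resize(sc[225:290,230:345,::-1],(460,260),interpolation=cv2.INTER_CUBIC).copy() if 0 else np.hstack([cv2.resize(sc[225:290,230:345,::-1],(460,260),interpolation=cv2.INTER_CUBIC),np.zeros((260,100,3),np.uint8)])]))
O,yw,h=(.617,.008),-.023,.021
P=box((0,0,h),(.074,.107,0))@T.T@R.from_euler('z',yw).as_matrix().T+[*O,.125]; print(project(ci,P)[::2].round(1).tolist())
E
```

```text
[0.44924072 0.09881665 0.30622377] [ 1.14981225  0.25815248 -1.42370116]
[[452.8, 35.2], [317.4, 35.5], [494.7, -85.8], [327.3, -84.9]]
```

View pics/w7.png

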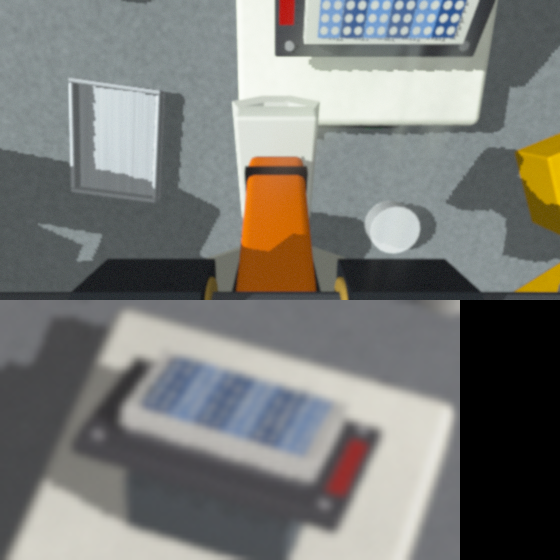

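The strips now look even and level with the plate frame. In the wrist view their lower edge runs along row 38, columns 305–470, and the paddle is still squarely held. The tray is at (115,140).

```bash
python3 - <<'E'
from deck import *
from scipy.optimize import minimize
for tag in("0","7"):
    L=[(camera_info("top"),np.load(f"top{tag}.npy"),(215,140,282,185)),(camera_info("scene"),np.load(f"scene{tag}.npy"),(255,230,320,270))]
    o=[(ci,cv2.morphologyEx(hsvmask(im,(95,50,40),(130,255,255),w).astype(np.float32),cv2.MORPH_CLOSE,np.ones((7,7))),no) for ci,im,w in L]
    x0=np.array([.6145,.0077,-.028,.022]); r=minimize(cost,x0,args=(o,(1,1)),method='Nelder-Mead',options=dict(initial_simplex=x0+np.r_[[np.zeros(4)],np.diag([.006,.006,.05,.005])],xatol=5e-5,fatol=.1,maxiter=300)); print(tag,r.x.round(4),r.fun)
    print([ (h,round(min(cost([x,.0077,-.03,h],o,(1,1)) for x in(.6125,.6135,.6145)))) for h in(.015,.017,.019,.021,.023,.025,.027)])
# tray in wrist w7
import pickle; ci=pickle.load(open("w7.pkl","rb"))
p=onz(ci,[(69,79),(160,91),(157,201),(71,191)],.02)[:,:2]; c=p.mean(0); a=np.arctan2(*(p[0]+p[1]-p[2]-p[3])[::-1]); print("tray",c,a)
from go import go
go(.4845,.283,.3,-.145)
E
```

```text
0 [ 0.6142  0.0072 -0.0272  0.0239] 80.8125
[(0.015, 291), (0.017, 208), (0.019, 132), (0.021, 87), (0.023, 81), (0.025, 88), (0.027, 130)]
7 [ 0.6141  0.0073 -0.0124  0.0232] 156.875
[(0.015, 253), (0.017, 186), (0.019, 161), (0.021, 160), (0.023, 163), (0.025, 164), (0.027, 198)]
tray [0.48563139 0.28151491] -0.15227303716288634
t 23.05 delta mm [  30.7 -185.7    6.2] yaw 0.12167890146819427 rot [ 3.1411e+00  3.0000e-04 -2.3300e-02] q6 1.64
```

```bash
python3 go.py .4395 .2893 .15 -.148
```

```text
t 23.05 delta mm [ -14.3 -191.   156.2] yaw 0.12467890146819416 rot [ 3.1411e+00  3.0000e-04 -2.3300e-02] q6 1.64
```

Call:
{"method": "send_rows", "body": {"plan": [{"offset": [-2, -27, 0], "yaw": 0}, {"offset": [-2, -27, 0], "yaw": 0}, {"offset": [-2, -27, 0], "yaw": 0}, {"offset": [-2, -27, 0], "yaw": 0}, {"offset": [-2, -27, 0], "yaw": 0}, {"offset": [-2, -28, 0], "yaw": 0}, {"offset": [-2, -28, 0], "yaw": 0}, {"offset": [0, 0, 0], "yaw": 0.065}, {"offset": [0, 0, 30], "yaw": 0.06}, {"offset": [0, 0, 40], "yaw": 0}, {"offset": [0, 0, 40], "yaw": 0}, {"offset": [0, 0, 40], "yaw": 0}, {"offset": [0, 0, 0], "yaw": 0}, {"offset": [0, 0, 0], "yaw": 0}]}}

```text
time: 24.45
tool_pos: [0.4403, 0.2898, 0.157]
tool_rot: [3.141, 0.0, -0.148]
contact_force: [0.2, -0.4, -1.7]
opening: 0.0278
grip_force: 60.0
```

```bash
python3 go.py .4395 .2893 .118 -.148; python3 - <<'E'
from m import *
# where tray corners and head lie in the wrist view now
ci=camera_info("wrist"); im=read_camera("wrist"); np.save("w8.npy",im)
for l in("tray","paddle"):
    for r in models.regions_of("wrist",l)[:2]: print(l,round(r['conf'],2),np.round(r['extent']),r['mask'].sum())
c=np.array([.485,.2825]); a=-.148; Q=np.array([[i*.065,j*.05,.02/1] for i in(1,-1) for j in(1,-1)])@R.from_euler('z',a).as_matrix().T+[*c,0]
print(project(ci,Q).round())
E
```

```text
t 24.45 delta mm [-0.7  0.6 39. ] yaw -0.00029377437403943496 rot [ 3.1412e+00  3.0000e-04 -1.4830e-01] q6 2.16
tray 0.96 [204.  49. 347. 230.] 14040
paddle 0.91 [233.  97. 320. 351.] 16520
[[203.  51.]
 [349.  51.]
 [213. 230.]
 [339. 229.]]
```

Call:
{"method": "send_rows", "body": {"plan": [{"offset": [0, 0, 20], "yaw": 0}, {"offset": [0, 0, 14], "yaw": 0}, {"offset": [0, 0, 4], "yaw": 0}, {"offset": [0, 0, 2], "yaw": 0}, {"offset": [0, 0, 0], "yaw": 0}, {"offset": [0, 0, 0], "yaw": 0}]}}

```text
time: 25.2
tool_pos: [0.4402, 0.2905, 0.1175]
tool_rot: [-3.141, -0.002, -0.147]
contact_force: [0.4, -0.5, -2.4]
opening: 0.0275
grip_force: 60.0
```

Call:
{"method": "send_rows", "body": {"plan": [{"offset": [0, 0, 2], "yaw": 0}, {"offset": [0, 0, 1], "yaw": 0}, {"offset": [0, 0, 0], "yaw": 0}, {"offset": [0, 0, 0], "yaw": 0}]}}

```text
time: 25.6
tool_pos: [0.4396, 0.2903, 0.1134]
tool_rot: [3.141, 0.0, -0.147]
contact_force: [0.6, -0.1, -2.3]
opening: 0.0274
grip_force: 60.0
```

Call:
{"method": "send_rows", "body": {"plan": [{"offset": [0, 0, 1], "yaw": 0}, {"offset": [0, 0, 1], "yaw": 0}, {"offset": [0, 0, 0], "yaw": 0}, {"offset": [0, 0, 0], "yaw": 0}]}}

```text
time: 26.0
tool_pos: [0.4396, 0.2902, 0.1114]
tool_rot: [3.141, 0.0, -0.147]
contact_force: [0.2, -0.5, -2.3]
opening: 0.0275
grip_force: 60.0
```

Call:
{"method": "send_rows", "body": {"plan": [{"offset": [0, 0, 1], "yaw": 0}, {"offset": [0, 0, 1], "yaw": 0}, {"offset": [0, 0, 0], "yaw": 0}, {"offset": [0, 0, 0], "yaw": 0}]}}

```text
time: 26.4
tool_pos: [0.4396, 0.2902, 0.1094]
tool_rot: [3.141, 0.0, -0.147]
contact_force: [0.1, -0.4, -0.5]
opening: 0.0278
grip_force: 60.0
```

Call:
{"method": "send_rows", "body": {"plan": [{"offset": [0, 0, 1], "yaw": 0}, {"offset": [0, 0, 0], "yaw": 0}, {"offset": [3, 0, 0], "yaw": 0}, {"offset": [4, 0, 0], "yaw": 0}, {"offset": [5, 0, 0], "yaw": 0}, {"offset": [5, 0, 0.5], "yaw": 0}, {"offset": [5, 0, 0.7], "yaw": 0}, {"offset": [5, 0, 1], "yaw": 0}, {"offset": [5, 0, 1], "yaw": 0}, {"offset": [0, 0, 0], "yaw": 0}], "squeeze": 5}}

```text
time: 27.4
tool_pos: [0.4722, 0.2854, 0.1053]
tool_rot: [-3.141, -0.001, -0.148]
contact_force: [0.2, -0.4, -1.2]
opening: 0.0281
grip_force: 5.0
```

```bash
cat > rows.py <<'E'
from tilt import *
s=status.observe(); print(s['tool_pos'],s['contact_force'])
x,ci,pts=measure()
im=np.load("wt.npy"); m=hsvmask(im,(4,140,30),(20,255,255),(200,0,360,262)); r=np.nonzero(m.sum(1)>20)[0]; net=models.regions_of("wrist","paddle")[0]
print("orange first row",r[0],"paddle extent",np.round(net['extent']),"cols",[np.nonzero(m[k])[0][[0,-1]] for k in(230,245)])
for q in([0,2,90],[10,2,90],[20,2,90],[30,2,90]): print(q[0],[(np.nonzero(rend(ci,[pts(P,q)]).max(1)>.5)[0][0]) for P in(HANDLE,head())])
E
python3 rows.py
```

```text
[0.4721927  0.28542536 0.105327  ] [ 0.20586083 -0.35074753 -1.1584201 ]
theta,ex,h [29.51  3.89 95.65] cost 2366 org 5475 net (np.int64(16540), 0.82) t 27.4
orange first row 160 paddle extent [234. 100. 318. 355.] cols [array([244, 308]), array([242, 310])]
0 [np.int64(207), np.int64(166)]
10 [np.int64(190), np.int64(143)]
20 [np.int64(174), np.int64(121)]
30 [np.int64(160), np.int64(100)]
```

Call:
{"method": "send_rows", "body": {"plan": [{"offset": [0, 0, 0], "yaw": 0}, {"offset": [0, 0, 0], "yaw": 0}, {"offset": [0, 0, -6], "yaw": 0}, {"offset": [-12, 0, 0], "yaw": 0}, {"offset": [-12, 0, 0], "yaw": 0}, {"offset": [-12, 0, 0], "yaw": 0}, {"offset": [0, 0, 4], "yaw": 0}, {"offset": [0, 0, 1], "yaw": 0}, {"offset": [0, 0, 1], "yaw": 0}, {"offset": [0, 0, 0], "yaw": 0}, {"offset": [0, 0, 0], "yaw": 0}], "squeeze": 12}}

```text
time: 28.65
tool_pos: [0.4359, 0.2908, 0.1053]
tool_rot: [-3.142, -0.0, -0.148]
contact_force: [-0.8, 0.6, -0.5]
opening: 0.0279
grip_force: 12.0
```

Call:
{"method": "send_rows", "body": {"plan": [{"offset": [0, 0, 1], "yaw": 0}, {"offset": [0, 0, 0.5], "yaw": 0}, {"offset": [0, 0, 0], "yaw": 0}, {"offset": [0, 0, 0], "yaw": 0}]}}

```text
time: 29.05
tool_pos: [0.4365, 0.2908, 0.1049]
tool_rot: [-3.141, -0.002, -0.147]
contact_force: [-1.7, -0.9, 6.9]
opening: 0.028
grip_force: 12.0
```

Call:
{"method": "send_rows", "body": {"plan": [{"offset": [3, 0, 0], "yaw": 0}, {"offset": [3, 0, 0], "yaw": 0}, {"offset": [3, 0, 0], "yaw": 0}, {"offset": [0, 0, 0], "yaw": 0}]}}

```text
time: 29.45
tool_pos: [0.4455, 0.2895, 0.1043]
tool_rot: [-3.141, -0.002, -0.147]
contact_force: [0.3, -1.1, 5.6]
opening: 0.0279
grip_force: 12.0
```

```bash
python3 rows.py | grep -v cost
```

```text
[0.44546955 0.28947677 0.10430997] [ 0.2865931  -1.13442113  5.62059548]
orange first row 170 paddle extent [235. 113. 318. 357.] cols [array([244, 308]), array([242, 310])]
0 [np.int64(207), np.int64(166)]
10 [np.int64(190), np.int64(143)]
20 [np.int64(174), np.int64(121)]
30 [np.int64(160), np.int64(99)]
```

Call:
{"method": "send_rows", "body": {"plan": [{"offset": [4, 0, 0.2], "yaw": 0}, {"offset": [4, 0, 0.4], "yaw": 0}, {"offset": [4, 0, 0.6], "yaw": 0}, {"offset": [4, 0, 0.8], "yaw": 0}, {"offset": [4, 0, 1.0], "yaw": 0}, {"offset": [0, 0, 0], "yaw": 0}]}}

```text
time: 30.2
tool_pos: [0.4652, 0.2865, 0.1006]
tool_rot: [-3.141, -0.001, -0.148]
contact_force: [2.2, -0.5, 2.2]
opening: 0.0279
grip_force: 12.0
```

```bash
python3 rows.py | grep -v cost
```

```text
[0.46518569 0.28650581 0.10056961] [ 2.19930428 -0.52199378  2.2037474 ]
orange first row 190 paddle extent [236. 142. 316. 360.] cols [array([246, 306]), array([243, 309])]
0 [np.int64(207), np.int64(166)]
10 [np.int64(190), np.int64(143)]
20 [np.int64(174), np.int64(121)]
30 [np.int64(160), np.int64(100)]
```

10° of tilt is left. I'll continue to upright.

Call:
{"method": "send_rows", "body": {"plan": [{"offset": [4, 0, 1.2], "yaw": 0}, {"offset": [4, 0, 1.4], "yaw": 0}, {"offset": [3, 0, 1.2], "yaw": 0}, {"offset": [3, 0, 1.2], "yaw": 0}, {"offset": [2, 0, 0.8], "yaw": 0}, {"offset": [0, 0, 0], "yaw": 0}]}}

```text
time: 30.95
tool_pos: [0.4797, 0.2844, 0.0957]
tool_rot: [3.142, 0.001, -0.147]
contact_force: [-5.2, 0.1, 10.7]
opening: 0.0281
grip_force: 12.0
```

```bash
python3 rows.py | grep -v cost
```

```text
[0.47968829 0.28436478 0.09574052] [-5.1569366   0.08170184 10.71841968]
orange first row 213 paddle extent [236. 163. 314. 361.] cols [array([249, 304]), array([245, 308])]
0 [np.int64(207), np.int64(166)]
10 [np.int64(190), np.int64(143)]
20 [np.int64(174), np.int64(121)]
30 [np.int64(160), np.int64(100)]
```

Call:
{"method": "send_rows", "body": {"plan": [{"offset": [-0.5, 0, -0.5], "yaw": 0}, {"offset": [0, 0, -0.3], "yaw": 0}, {"offset": [0, 0, 0], "yaw": 0}]}}

```text
time: 31.4
tool_pos: [0.4796, 0.2844, 0.0958]
tool_rot: [3.142, 0.0, -0.147]
contact_force: [-2.5, 0.7, 4.6]
opening: 0.0277
grip_force: 12.0
```

Call:
{"method": "send_rows", "body": {"plan": [{"offset": [0, 0, 0], "yaw": 0}, {"offset": [0, 0, 0], "yaw": 0}, {"offset": [0, 0, 0], "yaw": 0}, {"offset": [0, 0, 0], "yaw": 0}, {"offset": [0, 0, 0], "yaw": 0}, {"offset": [0, 0, 0], "yaw": 0}, {"offset": [0, 0, -20], "yaw": 0}, {"offset": [0, 0, -40], "yaw": 0}, {"offset": [0, 0, -40], "yaw": 0}, {"offset": [0, 0, -40], "yaw": 0}, {"offset": [-20, 0, -40], "yaw": 0}, {"offset": [-30, 0, -20], "yaw": 0}, {"offset": [0, 0, 0], "yaw": 0}, {"offset": [0, 0, 0], "yaw": 0}], "hand": 0}}

```text
time: 32.8
tool_pos: [0.4301, 0.2918, 0.2961]
tool_rot: [-3.141, -0.001, -0.146]
contact_force: [-0.7, -0.3, -0.4]
opening: 0.0918
grip_force: 0.0
```

```bash
sed 's/^v=.*//;/^for P in H/d;/^cv2.imwrite/d;s/w4\./w9./g' fitp.py > f9.py; python3 f9.py; python3 go.py .45 -.245 .29 -.135
```

```text
1367 [0.4302939  0.29149318 0.29516315]
handle [ 0.48145889  0.28417175 -0.10565824] 277.125
all (array([ 0.48006429,  0.28561631, -0.14515907]), np.float64(488.5625))
0.62 [230.9, 57.9, 321.6, 183.0] 7866
0.93 [255.1, 89.9, 295.6, 165.6] 2993
t 32.95 delta mm [ 51.8  -0.8 198.3] yaw -0.04205308539751562 rot [ 3.1401e+00  1.7000e-03 -1.4770e-01] q6 2.17
t 32.95 delta mm [ 98.2 527.6   5.1] yaw -0.012711328681379586 rot [ 3.1401e+00  1.7000e-03 -1.4770e-01] q6 2.17
```

Call:
{"method": "send_rows", "body": {"plan": [{"offset": [5, 31.5, 0], "yaw": 0}, {"offset": [5, 31.5, 0], "yaw": 0}, {"offset": [5, 31.5, 0], "yaw": 0}, {"offset": [5, 31.5, 0], "yaw": 0}, {"offset": [5, 31.5, 0], "yaw": 0}, {"offset": [5, 31.5, 0], "yaw": 0}, {"offset": [5, 31.5, 0], "yaw": 0}, {"offset": [5, 31.5, 0], "yaw": 0}, {"offset": [5, 31.5, 0], "yaw": 0}, {"offset": [5, 31.5, 0], "yaw": 0}, {"offset": [5, 31.5, 0], "yaw": 0}, {"offset": [5, 31.5, 0], "yaw": 0}, {"offset": [5, 31.5, 0], "yaw": 0}, {"offset": [5, 31.5, 0], "yaw": 0}, {"offset": [5, 31.5, 0], "yaw": 0}, {"offset": [5, 31.5, 0], "yaw": 0}, {"offset": [5, 31.5, 0], "yaw": 0}, {"offset": [0, 0, 0], "yaw": 0}, {"offset": [0, 0, 0], "yaw": 0}]}}

```text
time: 34.85
tool_pos: [0.4354, -0.2512, 0.2944]
tool_rot: [-3.14, 0.002, -0.149]
contact_force: [0.4, 0.2, 0.1]
opening: 0.0917
grip_force: 0.0
```

```bash
cat > btn.py <<'E'
from m import *
from go import go
def bar():
    ci=camera_info("wrist"); im=read_camera("wrist"); np.save("wb.npy",im)
    u=project(ci,[[.4365,-.251,.104]])[0]; w=[int(v) for v in(u[0]-45,max(0,u[1]-45),u[0]+45,u[1]+45)]
    red=hsvmask(im,(0,150,50),(6,255,255),w).astype(np.uint8); ct=max(cv2.findContours(red,cv2.RETR_EXTERNAL,cv2.CHAIN_APPROX_NONE)[0],key=cv2.contourArea)
    fill=np.zeros_like(red); cv2.drawContours(fill,[ct],-1,1,-1); fill=cv2.erode(fill,np.ones((3,3)))
    wh=(fill>0)&(cv2.inRange(cv2.cvtColor(im,cv2.COLOR_RGB2HSV),(0,0,140),(180,90,255))>0)
    ys,xs=np.nonzero(wh); p=onz(ci,np.c_[xs,ys],.105)[:,:2]; c=p.mean(0); v=np.linalg.svd(p-c)[2][0]
    e=cv2.fitEllipse(ct); return len(xs),c,np.arctan2(v[1],v[0])%np.pi,u,e[0],onz(ci,[e[0]],.1)[0]
if __name__=="__main__":
    print(bar()); go(.4365,-.251,.2)
E
python3 btn.py
```

```text
(143, array([ 0.43754578, -0.25111994]), np.float64(0.3852515839321602), array([275.29748663, 188.21735017]), (274.63604736328125, 184.66152954101562), array([ 0.43900474, -0.25075333,  0.1       ]))
t 34.9 delta mm [ 1.2  0.5 94.7] yaw None rot [-3.1402e+00  1.9000e-03 -1.4810e-01] q6 1.04
```

Call:
{"method": "send_rows", "body": {"plan": [{"offset": [2, 0.3, 40], "yaw": 0}, {"offset": [0, 0, 40], "yaw": 0}, {"offset": [0, 0, 40], "yaw": 0}, {"offset": [0, 0, 40], "yaw": 0}, {"offset": [0, 0, 25], "yaw": 0}, {"offset": [0, 0, 10], "yaw": 0}, {"offset": [0, 0, 0], "yaw": 0}]}}

```text
time: 35.6
tool_pos: [0.4374, -0.2501, 0.1]
tool_rot: [-3.14, 0.002, -0.146]
contact_force: [-0.5, -0.6, 0.0]
opening: 0.0921
grip_force: 0.0
```

Call:
{"method": "send_rows", "body": {"plan": [{"offset": [0, 0, 0], "yaw": 0}, {"offset": [0, 0, 0], "yaw": 0}, {"offset": [0, 0, 0], "yaw": 0}, {"offset": [0, 0, 0], "yaw": 0}, {"offset": [0, 0, 0], "yaw": 0}, {"offset": [0, 0, 0], "yaw": 0}, {"offset": [0, 0, 0], "yaw": 0}, {"offset": [0, 0, 0], "yaw": 0}], "hand": 1, "squeeze": 15}}

```text
time: 36.4
tool_pos: [0.4377, -0.251, 0.1009]
tool_rot: [-3.141, -0.0, -0.147]
contact_force: [-0.4, 0.7, 0.7]
opening: 0.0392
grip_force: 15.0
```

Call:
{"method": "send_rows", "body": {"plan": [{"offset": [0, 0, -0.8], "yaw": 0.13}, {"offset": [0, 0, -0.8], "yaw": 0.13}, {"offset": [0, 0, -0.8], "yaw": 0.13}, {"offset": [0, 0, -0.8], "yaw": 0.13}, {"offset": [0, 0, 0], "yaw": 0}]}}

```text
time: 36.9
tool_pos: [0.4376, -0.2512, 0.104]
tool_rot: [3.141, 0.0, -0.668]
contact_force: [-0.6, -1.1, 0.2]
opening: 0.0393
grip_force: 15.0
```

Call:
{"method": "send_rows", "body": {"plan": [{"offset": [0, 0, -0.8], "yaw": 0.13}, {"offset": [0, 0, -0.8], "yaw": 0.13}, {"offset": [0, 0, -0.8], "yaw": 0.13}, {"offset": [0, 0, -0.7], "yaw": 0.13}, {"offset": [0, 0, -0.1], "yaw": 0.02}, {"offset": [0, 0, 0], "yaw": 0}]}}

```text
time: 37.5
tool_pos: [0.4374, -0.2513, 0.1072]
tool_rot: [3.141, -0.0, -1.202]
contact_force: [-3.1, -1.4, 1.0]
opening: 0.0392
grip_force: 15.0
```

Next I'll release, lift clear and check the bar.

Call:
{"method": "send_rows", "body": {"plan": [{"offset": [0, 0, 0], "yaw": 0}, {"offset": [0, 0, 0], "yaw": 0}, {"offset": [0, 0, 0], "yaw": 0}, {"offset": [0, 0, 0], "yaw": 0}, {"offset": [0, 0, 0], "yaw": 0}, {"offset": [0, 0, -30], "yaw": 0}, {"offset": [0, 0, -40], "yaw": 0}, {"offset": [0, 0, -40], "yaw": 0}, {"offset": [0, 0, -40], "yaw": 0}, {"offset": [0, 0, -40], "yaw": 0}, {"offset": [0, 0, 0], "yaw": 0}, {"offset": [0, 0, 0], "yaw": 0}], "hand": 0}}

```text
time: 38.7
tool_pos: [0.4378, -0.2511, 0.2978]
tool_rot: [-3.141, -0.002, -1.207]
contact_force: [-0.2, 0.4, -0.5]
opening: 0.0916
grip_force: 0.0
```

```bash
python3 - <<'E'
from btn import *
print(bar())
# bystanders, before/after in top picture; handle and strips heights
a=np.load("top0.npy"); b=read_camera("top"); np.save("top9.npy",b); sc=read_camera("scene"); np.save("scene9.npy",sc)
d=cv2.absdiff(cv2.GaussianBlur(a,(5,5),0),cv2.GaussianBlur(b,(5,5),0)).max(2)>45
for n,(x,y) in dict(bottle=(173,115),tip=(334,118),jar=(149,146),slide=(363,150),petri=(268,245),beaker=(217,246),tray=(161,208),plate=(249,163)).items(): print(n,int(d[y-18:y+18,x-18:x+18].sum()))
t=[full(camera_info(c),hsvmask(im,(5,150,60),(20,255,255),k)) for c,im,k in(("top",b,(138,190,182,232)),("scene",sc,(375,225,425,285)))]
print(fit(t,[box((0,0,.0735),(.04,.028,.087))],[.4815,.284,-.14]))
from deck import cost,T
L=[(camera_info("top"),b,(215,140,282,185)),(camera_info("scene"),sc,(255,230,320,270))]
o=[(ci,cv2.morphologyEx(hsvmask(im,(95,50,40),(130,255,255),w).astype(np.float32),cv2.MORPH_CLOSE,np.ones((7,7))),no) for ci,im,w in L]
print([m.sum() for _,m,_ in o],[(h,round(min(cost([x,.0075,-.03,h],o,(1,1)) for x in(.6125,.6135,.6145)))) for h in(.015,.017,.019,.021,.023,.025,.027)])
E
```

```text
(146, array([ 0.43694033, -0.25018777]), np.float64(2.4852965492705157), array([277.413719  , 190.22433071]), (276.3343811035156, 189.4686279296875), array([ 0.43735755, -0.25045785,  0.1       ]))
bottle 0
tip 0
jar 0
slide 0
petri 0
beaker 0
tray 135
plate 3
(array([ 0.47762447,  0.28493643, -0.10669428]), np.float64(115.375))
[np.float32(988.0), np.float32(530.0)] [(0.015, 253), (0.017, 189), (0.019, 162), (0.021, 159), (0.023, 163), (0.025, 162), (0.027, 194)]
```

```bash
python3 - <<'E'
from deck import *
ci=camera_info("scene"); a=cv2.cvtColor(np.load("scene0.npy"),cv2.COLOR_RGB2GRAY); b=cv2.cvtColor(np.load("scene9.npy"),cv2.COLOR_RGB2GRAY)
Rz=R.from_euler('z',-.026).as_matrix()
def pr(x,y,z): return project(ci,(np.array([[x,y,z]])@T.T@Rz.T+[.6148,.0078,.125]))[0]
def ecc(t,reg):
    x0,y0,x1,y1=[int(round(v)) for v in reg]; W=np.eye(2,3,dtype=np.float32)
    m=np.zeros(a.shape,np.uint8); m[y0:y1,x0:x1]=255
    try: cc,W=cv2.findTransformECC(a,b,W,cv2.MOTION_TRANSLATION,(3,100,1e-5),m,3); return W[:,2].round(2),round(cc,3)
    except cv2.error as e: return "fail"
for i,y in enumerate((.045,.027,.009,-.009,-.027,-.045)):
    P=np.array([pr(sx*.037,y+sy*.0085,.024) for sx in(-1,1) for sy in(-1,1)]); reg=(P[:,0].min(),P[:,1].min(),P[:,0].max(),P[:,1].max())
    print(i+1,np.round(reg),ecc(a,reg),"expected",(pr(0,y,.0205)-pr(0,y,.0245)).round(2))
print("control red bar",ecc(a,(308,258,326,278)),"box",ecc(a,(236,270,300,310)))
E
```

```text
1 [299. 248. 312. 262.] fail expected [-0.29  1.34]
2 [292. 246. 306. 260.] fail expected [-0.28  1.34]
3 [285. 244. 299. 258.] fail expected [-0.27  1.33]
4 [278. 242. 293. 256.] (array([0.42, 0.54], dtype=float32), 0.949) expected [-0.26  1.33]
5 [272. 240. 286. 254.] fail expected [-0.25  1.33]
6 [265. 238. 280. 252.] fail expected [-0.24  1.33]
control red bar (array([ 0.01, -0.02], dtype=float32), 1.0) box (array([-0.01, -0.01], dtype=float32), 1.0)
```

```bash
python3 go.py .5435 .061 .2974 -.03
```

```text
t 38.85 delta mm [-253.5 -210.2   -1.3] yaw -1.1771296430239533 rot [ 3.1401e+00  2.4000e-03 -1.2071e+00] q6 2.11
```

Call:
{"method": "send_rows", "body": {"plan": [{"offset": [0, 0, 0], "yaw": -0.147}, {"offset": [0, 0, 0], "yaw": -0.147}, {"offset": [0, 0, 0], "yaw": -0.147}, {"offset": [0, 0, 0], "yaw": -0.147}, {"offset": [0, 0, 0], "yaw": -0.147}, {"offset": [0, 0, 0], "yaw": -0.147}, {"offset": [0, 0, 0], "yaw": -0.147}, {"offset": [0, 0, 0], "yaw": -0.148}, {"offset": [9.7, -31.5, 0], "yaw": 0}, {"offset": [9.7, -31.5, 0], "yaw": 0}, {"offset": [9.7, -31.5, 0], "yaw": 0}, {"offset": [9.7, -31.5, 0], "yaw": 0}, {"offset": [9.7, -31.5, 0], "yaw": 0}, {"offset": [9.7, -31.5, 0], "yaw": 0}, {"offset": [9.7, -31.5, 0], "yaw": 0}, {"offset": [9.7, -31.5, 0], "yaw": 0}, {"offset": [9.7, -31.5, 0], "yaw": 0}, {"offset": [9.7, -31.5, 0], "yaw": 0}]}}

```text
time: 40.65
tool_pos: [0.544, 0.0622, 0.2957]
tool_rot: [3.141, 0.003, -0.03]
contact_force: [1.0, -0.6, -0.9]
opening: 0.0919
grip_force: 0.0
```

Call:
{"method": "send_rows", "body": {"plan": [{"offset": [0, 0, 10], "yaw": 0}, {"offset": [0, 0, 10], "yaw": 0}, {"offset": [0, 0, 0], "yaw": 0}, {"offset": [0, 0, 0], "yaw": 0}, {"offset": [0, 0, 0], "yaw": 0}]}}

```text
time: 41.15
tool_pos: [0.5442, 0.0599, 0.2774]
tool_rot: [3.141, -0.0, -0.032]
contact_force: [-0.3, 0.2, 0.6]
opening: 0.0914
grip_force: 0.0
```

```bash
python3 - <<'E'
import pickle
from deck import *
ci=camera_info("wrist"); im=read_camera("wrist"); np.save("w10.npy",im); s=status.observe(); print(s['tool_pos'],s['tool_rot'],s['time'])
np.save
c0=pickle.load(open("w6.pkl","rb")); I0=cv2.imread("pics/w6.png",0); I1=cv2.cvtColor(im,cv2.COLOR_RGB2GRAY)
Rz=R.from_euler('z',-.023).as_matrix()
def pr(c,x,y,z): return project(c,(np.array([[x,y,z]])@T.T@Rz.T+[.617,.008,.125]))[0]
# rectify both views to the plane z=h of the deck, find h per strip giving zero shift against fixed frame
def rect(c,I,h):
    gx,gy=np.meshgrid(np.arange(.07,-.07,-.0005),np.arange(.095,-.095,-.0005),indexing='ij')
    P=np.stack([gx,gy,0*gx+h],-1).reshape(-1,3)@T.T@Rz.T+[.617,.008,.125]; uv=project(c,P).reshape(*gx.shape,2).astype(np.float32)
    return cv2.remap(I,uv[...,0],uv[...,1],cv2.INTER_LINEAR)
A=rect(c0,I0,.0225);B=rect(ci,I1,.0225)
def sh(x0,x1,y0,y1):
    r0,r1=int((.07-x1)/.0005),int((.07-x0)/.0005);k0,k1=int((.095-y1)/.0005),int((.095-y0)/.0005)
    m=8; res=cv2.matchTemplate(B[r0-m:r1+m,k0-m:k1+m],A[r0:r1,k0:k1],cv2.TM_CCOEFF_NORMED); _,v,_,l=cv2.minMaxLoc(res); return (l[1]-m)*-.5,(l[0]-m)*-.5,round(v,2)
for i,y in enumerate((.045,.027,.009,-.009,-.027,-.045)): print(i+1,sh(.0,.045,y-.009,y+.009))
print("frame/deck",sh(.046,.06,-.08,.08),"right frame",sh(-.02,.04,-.075,-.057))
e=[]
for y in(.0,-.03):
    for c in(c0,ci): e.append(pr(c,.02,y,.0245)-pr(c,.02,y,.0205))
print(np.round(e,1).tolist())
# intersect shift expected on rectified plane (mm): move 4mm down seen from camera c
for y in (.0,-.045):
    P=np.array([[.02,y,.0205]])@T.T@Rz.T+[.617,.008,.125]; O=(ci['origin']-[.617,.008,.125])@Rz@T; q=np.array([.02,y,.0205]); t=(.0225-q[2])/(O[2]-q[2]); q2=(q+(O-q)*t); q=np.array([.02,y,.0245]); t=(.0225-q[2])/(O[2]-q[2]); q1=(q+(O-q)*t); print("expected x,y shift mm",((q2-q1)*1000).round(2))
E
```

```text
[0.54425778 0.0600481  0.27762947] [ 3.14142893e+00 -7.53922365e-04 -3.14052652e-02] 41.2
1 (-0.0, -0.0, 0.53)
2 (0.5, -0.0, 0.58)
3 (0.5, 0.5, 0.93)
4 (1.0, 1.0, 0.89)
5 (0.5, 1.0, 0.88)
6 (1.0, 1.5, 0.93)
frame/deck (-1.0, -0.0, 0.99) right frame (3.0, 0.5, 0.95)
[[0.9, 3.0], [0.9, 3.0], [1.4, 3.0], [1.4, 3.0]]
expected x,y shift mm [2.21 0.88 0.  ]
expected x,y shift mm [2.21 1.69 0.  ]
```

```bash
python3 -c "
from cell import ticket
print(ticket.hand_in())"
```

```text
the job is handed in; nothing more can be done
None
```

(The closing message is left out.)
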